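# Load the UV curing box, lower its hood and start it

## Task

Cure the ocean plaques that are lying out: seat the white tray on the curing box's deck over its two pins, lay every plaque flat on it, resin side up, and then push the heavy amber hood down slowly, without letting it slam, until it is fully shut. Then start the cure by pressing the green key, the blue key and the yellow key fully, in that order and one at a time, with the tray and plaques still in place. Leave the drink can, the tape roll and the mixing cup where they stand.

Things in the scene. Friction and masses are not known exactly. Their poses are not given: they have to be found in the camera images.
- curing_box: Fixed UV curing box: white body, flat deck 60 mm above the table; lower grey control panel (46 mm up) on its -y side. Origin: on the table under the centre of the tray's place; z up, +y to the hinge. Spans x -150 to 150, body y -110 to 135, panel y -180 to -110 mm. Two steel pins, 10 mm thick with tapered tips, stand 9 mm up from the deck at x -86 and +86, y 0.
- hood_hinge (a point): middle of the hood's hinge line on the curing box, at the deck's height (60 mm above the table), y +110 mm in the box's frame. Axes as the box's; the hinge line runs along x.
- hood_edge (a point): middle of the hood's outer free edge (front top edge), moving with it. Shut, it lies 220 mm from the hinge towards the panel (-y of the box) and 64 mm above the deck. Axes of the hood: x along the hinge, z out of its outer face, +y from the free edge back to the hinge.
- hood (a joint): hood angle, rad: 0 shut, 1.9 stop; starts open at 1.6 to 1.85. A rigid 0.9 kg cap, amber window in grey frame: 280 mm along the hinge, 220 mm hinge to free edge, 64 mm deep, a 12 mm black lip on its front. Its stiff hinge (1.2 N m friction) holds it at any angle. Pushed on the outer face near the free edge: 5 to 10 N, less near the bottom. Slam: over 1 rad/s in the last 0.35 rad.
- tray_home (a point): fixed point of the curing box where the tray grip's centre is when the tray lies home: flat on the deck, both holes over the pins; 88 mm above the table. Axes as the box's; the tray fits either way round (half a turn apart).
- tray_grip (a point): centre of the blue upright grip (12 mm along x, 50 along y, 40 high) of the loose white tray: plate 200 (x) by 150 (y) by 8 mm, rim 3 mm wide, 6 high, and ribs 3 wide, 5 high along x = -24 and +24. Point 28 mm above the underside, 20 above the plate. 0.35 kg. Holes 14 mm wide at x -86 and 86, y 0. z up. Four plaques fit: x -54 or 54, y -37 or 37, long sides along y.
- plaque1_mid (a point): centre (half-way up) of an ocean plaque: a walnut-brown block 40 mm (its x) by 60 mm (its y) and 14 mm thick, about 50 g, with teal and white resin on its upper face (+z). Two to four plaques are out; the others are absent.
- plaque2_mid (a point): centre (half-way up) of an ocean plaque: a walnut-brown block 40 mm (its x) by 60 mm (its y) and 14 mm thick, about 50 g, with teal and white resin on its upper face (+z). Two to four plaques are out; the others are absent.
- plaque3_mid (a point): centre (half-way up) of an ocean plaque: a walnut-brown block 40 mm (its x) by 60 mm (its y) and 14 mm thick, about 50 g, with teal and white resin on its upper face (+z). Two to four plaques are out; the others are absent.
- plaque4_mid (a point): centre (half-way up) of an ocean plaque: a walnut-brown block 40 mm (its x) by 60 mm (its y) and 14 mm thick, about 50 g, with teal and white resin on its upper face (+z). Two to four plaques are out; the others are absent.
- key_green_top (a point): centre of the upper face of the green key on the panel: a round spring key 24 mm across in a black collar 40 mm across; its top stands 22 mm above the panel, 68 mm above the table. Pressed downwards.
- key_blue_top (a point): centre of the upper face of the blue key on the panel: a round spring key 24 mm across in a black collar 40 mm across; its top stands 22 mm above the panel, 68 mm above the table. Pressed downwards.
- key_yellow_top (a point): centre of the upper face of the yellow key on the panel: a round spring key 24 mm across in a black collar 40 mm across; its top stands 22 mm above the panel, 68 mm above the table. Pressed downwards.
- key_green (a joint): how far the green key is pressed, m: 0 = up, 0.006 = fully down (about 5 N); it counts as pressed past 0.004 and springs back.
- key_blue (a joint): how far the blue key is pressed, m: 0 = up, 0.006 = fully down (about 5 N); it counts as pressed past 0.004 and springs back.
- key_yellow (a joint): how far the yellow key is pressed, m: 0 = up, 0.006 = fully down (about 5 N); it counts as pressed past 0.004 and springs back.
- drink_can: bystander: yellow drink can, 66 mm across, 120 mm high; origin at the centre of its underside
- tape_roll: bystander: roll of blue tape lying flat, 90 mm across, 24 mm high; origin at the centre of its underside
- mixing_cup: bystander: pale blue open mixing cup, 76 mm across the rim, 85 mm high; origin at the centre of its underside

How it is judged:
On the way, in this order (a step that is already met when the one before it is completed fails the run):
1. the tray lies home on the deck over both pins (x of tray_grip in the frame of tray_home between -0.004 and 0.004 m and y of tray_grip in the frame of tray_home between -0.004 and 0.004 m and z of tray_grip in the frame of tray_home between -0.003 and 0.0035 m and angle between the x axis of tray_grip and the x axis of tray_home, either way round below 0.06 rad and angle between tray_grip's own z axis and vertical below 0.04 rad), for 0.2 s.
2. every plaque lies flat on the seated tray, hood still open (all of step 1 and x of plaque1_mid in the frame of tray_grip between -0.09 and 0.09 m and y of plaque1_mid in the frame of tray_grip between -0.07 and 0.07 m and z of plaque1_mid in the frame of tray_grip between -0.017 and -0.009 m and angle between each of plaque1_mid, plaque2_mid, plaque3_mid, plaque4_mid's own z axis and vertical below 0.1 rad and x of plaque2_mid in the frame of tray_grip between -0.09 and 0.09 m and y of plaque2_mid in the frame of tray_grip between -0.07 and 0.07 m and z of plaque2_mid in the frame of tray_grip between -0.017 and -0.009 m and x of plaque3_mid in the frame of tray_grip between -0.09 and 0.09 m and y of plaque3_mid in the frame of tray_grip between -0.07 and 0.07 m and z of plaque3_mid in the frame of tray_grip between -0.017 and -0.009 m and x of plaque4_mid in the frame of tray_grip between -0.09 and 0.09 m and y of plaque4_mid in the frame of tray_grip between -0.07 and 0.07 m and z of plaque4_mid in the frame of tray_grip between -0.017 and -0.009 m and value of joint hood above 0.5 rad), for 0.2 s.
3. the hood is fully shut (value of joint hood below 0.03 rad), for 0.2 s.
4. the green key alone is pressed, hood shut (value of joint key_green above 0.004 m and value of joint hood below 0.03 rad and value of joint each of key_blue, key_yellow below 0.002 m), for 0.05 s.
5. the blue key alone is pressed, hood shut (value of joint key_blue above 0.004 m and value of joint hood below 0.03 rad and value of joint each of key_green, key_yellow below 0.002 m), for 0.05 s.
6. the yellow key alone is pressed, hood shut (value of joint key_yellow above 0.004 m and value of joint hood below 0.03 rad and value of joint each of key_green, key_blue below 0.002 m), for 0.05 s.
At the end, for the whole second after the job is handed in: Tray home over both pins (grip within 4 mm across, 3 mm in height, 0.06 rad); every plaque flat on its plate, resin up (tilt under 0.1 rad), none stacked; hood shut (under 0.03 rad); keys up; can, tape roll and cup upright within 30 mm of where they stood (all of step 1 and x of plaque1_mid in the frame of tray_grip between -0.09 and 0.09 m and y of plaque1_mid in the frame of tray_grip between -0.07 and 0.07 m and z of plaque1_mid in the frame of tray_grip between -0.017 and -0.009 m and angle between each of plaque1_mid, plaque2_mid, plaque3_mid, plaque4_mid's own z axis and vertical below 0.1 rad and x of plaque2_mid in the frame of tray_grip between -0.09 and 0.09 m and y of plaque2_mid in the frame of tray_grip between -0.07 and 0.07 m and z of plaque2_mid in the frame of tray_grip between -0.017 and -0.009 m and x of plaque3_mid in the frame of tray_grip between -0.09 and 0.09 m and y of plaque3_mid in the frame of tray_grip between -0.07 and 0.07 m and z of plaque3_mid in the frame of tray_grip between -0.017 and -0.009 m and x of plaque4_mid in the frame of tray_grip between -0.09 and 0.09 m and y of plaque4_mid in the frame of tray_grip between -0.07 and 0.07 m and z of plaque4_mid in the frame of tray_grip between -0.017 and -0.009 m and value of joint hood below 0.03 rad and value of joint each of key_green, key_blue, key_yellow below 0.002 m and distance of each of drink_can, tape_roll, mixing_cup from where it was at the start of the episode below 0.03 m and angle between each of drink_can, tape_roll, mixing_cup's own z axis and vertical below 0.2 rad); the robot touches nothing.
It fails at once if the hood slams: faster than 1 rad/s within the last 0.35 rad (value of joint hood below 0.35 rad and velocity of joint hood below -1 rad/s).
It fails at once if two keys are down at once (value of joint each of key_green, key_blue above 0.004 m or value of joint each of key_blue, key_yellow above 0.004 m or value of joint each of key_green, key_yellow above 0.004 m).
It fails at once if the yellow key is pressed with the hood open (value of joint key_yellow above 0.004 m and value of joint hood above 0.1 rad).
It fails at once if a bystander is knocked over or pushed away (distance of any of drink_can, tape_roll, mixing_cup from where it was at the start of the episode above 0.03 m or angle between any of drink_can, tape_roll, mixing_cup's own z axis and vertical above 0.3 rad).
Of plaque1, plaque2, plaque3, plaque4 only 2 to 4 are there at a start; the rules pass over those that are not, and their reading is None.
At some moment in a run one of plaque1, plaque2, plaque3, plaque4 may be knocked a few centimetres aside while the robot is not near it.
Once in a run the grip may slacken for a moment while it holds something.
It also fails if it takes over 210 s, if anything falls off the work surface, if the arm or the gripper's body presses on something with over 40 N, if the wrist force passes 120 N, or if a joint passes its speed limit or range.

## Robot

A 7-joint arm with a two-finger parallel gripper is mounted at the origin on the work surface. World frame = base frame: x ahead of the robot, y to its left, z up, the work surface at z = 0. Lengths are in m, angles in rad, forces in N, time in s.
With the tool pointing down it reaches from about 0.4 to 0.85 m from the base axis. Payload 4.4 kg.
Tool frame: the origin (TCP) lies midway between the tips of the shut fingers; the grasp point (between the pads) lies 19 mm behind it; z points along the fingers, y is the line along which they close (so a half turn about z gives the same grasp; the last joint's range is limited). The gripper opens to 94 mm and grips with 3 to 60 N. Pads are 16 mm wide; open, the fingers measure 119 mm over their backs; the gripper's body (75 mm by 177 mm) begins 78 mm behind the grasp point.
Start: joints at [-1.333, 0.628, 0.038, 1.517, -0.027, 0.996, -0.02], TCP at [0.194, 0.62, 0.205] pointing down, gripper open.
Joint ranges: [-3.06, 3.06], [-0.37, 2.12], [-1.25, 1.32], [0.18, 2.47], [-1.1, 4.24], [0.23, 1.98], [-2.94, 2.94]. Speed limits (rad/s): [2.57, 2.57, 3.14, 3.14, 3.14, 3.14, 3.14].

## Interface

Orientations are given as a unit quaternion [w, x, y, z].
In Python, from workcell import arm gives the robot as it stands.
- The arm moves only by the shell command python3 -m pendant 'ROWS' [FORCE]. ROWS is JSON, a list of rows, each a list of 3 entries, a list of its own where there are three numbers: the shift along the tool's x, y, z in mm, then the turn, a rotation vector about the tool's x, y, z in degrees, then the closure in counts, from 0 (fully open) to 255 (shut). In form: [[[dx, dy, dz], [wx, wy, wz], hand], ...]. A call has 1 to 5 rows; each row is the pose to reach, as a shift and turn from the pose commanded when the call began, along the tool's axes at that moment; what a row does not reach only later rows make up. A row lasts 1/12 s, in which the tool goes at most 41.7 mm and 7.16 degrees, less where a joint would pass 70% of its speed; a pose out of reach is approached as far as the arm can. A call with a gripper value outside its range is refused whole. The fingers move at their own pace and stop on an object; FORCE is the grip in N (left out, the last holds). Time passes only in rows, so rows that repeat a pose let the fingers close. It gives the time, the measured TCP pose, the force, the opening and the grip force at its end, in the units of the state.
- arm.observe(): the state, without advancing time (a new reading comes with each control period).
- arm.snapshot(name): name is "scene" or "top" or "wrist"; returns (picture, depth): 420x560x3 uint8, blue, green, red; 420x560 float32, m along the optical axis (not along the pixel's ray), 0 where there is no reading.
- arm.camera_model(name): a dict with "intrinsics" (3x3 intrinsics, pixels), "rvec" (rotation vector, rad) and "tvec" (3), from world to camera coordinates, as OpenCV has them. Camera axes: x right, y down, z forward; pixel columns grow to the right and rows downward; lengths in m; the calibration is good to about 2 mm. A picture is of the moment at which its call begins: read the wrist's pose just before it. camera_model takes no time and is no camera call; for the wrist camera it gives the pose at the moment of the call.
- arm.finish_job(): hands the job in; it is judged then, once.
The state is a dict: "time": time; "joint_pos": joint angles; "dq": joint speeds; "tau": joint torques, N m; "tool_pos": TCP position; "eef_rot": TCP orientation; "contact_force": force on the tool from outside, world axes, zero at the start; "wrist_torque": the same for the moment, N m; "grip_width": finger opening in m; "gripper_force": force on a finger pad.
Only numpy, scipy, OpenCV 4.12 (cv2) and the standard library are available. Lean on these libraries where they do the work, as an engineer would, in place of code of your own. Each camera call takes 0.05 s, during which the arm holds its last target. There are 200 camera calls.

## Working session

There is one attempt and no reset: what is moved stays moved. The work goes in short steps, Python scripts to look and compute and a shell command to move; the robot and the scene stay as the last step left them, time stands still between calls to the robot, and variables do not carry over. Pictures are saved under pics/ and viewed, at most 14 in all, crops included, and the job is handed in when it is done.

```bash
ls; mkdir -p pics; python3 - <<'E'
from workcell import arm
import cv2,numpy as np
s=arm.observe();print({k:np.round(v,3) for k,v in s.items()})
for n in("scene","top"):
    p,d=arm.snapshot(n);cv2.imwrite(f"pics/{n}0.png",p);np.save(f"{n}0.npy",d)
    m=arm.camera_model(n);print(n,{k:np.round(v,3).tolist() for k,v in m.items()})
E
```

```text
pics
{'time': np.float64(0.0), 'joint_pos': array([-1.333,  0.629,  0.038,  1.518, -0.027,  0.996, -0.02 ]), 'dq': array([ 0.   , -0.001,  0.001,  0.002, -0.001, -0.001, -0.   ]), 'tau': array([ 0.0000e+00, -5.4973e+01,  1.1440e+00, -1.8664e+01, -5.2000e-02,
        2.3000e-02,  0.0000e+00]), 'tool_pos': array([0.194, 0.62 , 0.205]), 'eef_rot': array([-0.   ,  0.151,  0.988, -0.001]), 'contact_force': array([ 0.224,  0.057, -0.65 ]), 'wrist_torque': array([ 0.036, -0.016,  0.014]), 'gripper_force': np.float64(0.0), 'grip_width': np.float64(0.094)}
scene {'intrinsics': [[398.533, 0.0, 277.24], [0.0, 398.533, 204.19], [0.0, 0.0, 1.0]], 'rvec': [1.743, 1.663, -0.734], 'tvec': [0.014, -0.312, 1.456]}
top {'intrinsics': [[498.821, 0.0, 284.429], [0.0, 498.821, 203.31], [0.0, 0.0, 1.0]], 'rvec': [2.135, -2.164, 0.139], 'tvec': [-0.021, 0.608, 1.267]}
```

View pics/top0.png

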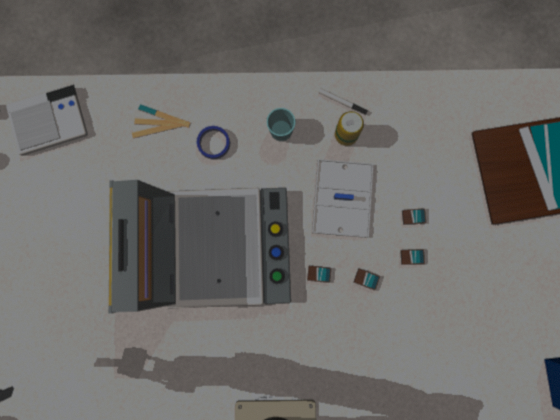

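View pics/scene0.png

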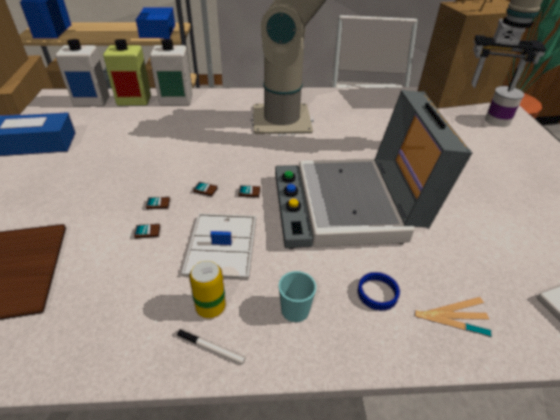

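The top view shows four plaques at about (319,274), (367,279), (412,257) and (413,216). The tray grip is at (343,197), the pins at (218,213) and (219,281), and the keys at x≈276 (yellow 229, blue 253, green 276). In the scene view the hood is open past vertical.

```bash
cat > h.py <<'E'
from workcell import arm
import cv2,numpy as np
from scipy.spatial.transform import Rotation as R
def ray(m,uv,z):
    K=np.array(m["intrinsics"]);Rm=cv2.Rodrigues(np.array(m["rvec"],float))[0];t=np.array(m["tvec"],float).ravel()
    c=-Rm.T@t;d=Rm.T@np.linalg.inv(K)@np.array([uv[0],uv[1],1.]);return c+d*(z-c[2])/d[2]
def proj(m,P):
    return cv2.projectPoints(np.array([P],float),np.array(m["rvec"],float),np.array(m["tvec"],float),np.array(m["intrinsics"]),None)[0].ravel()
def hsv(p):return cv2.cvtColor(p,cv2.COLOR_BGR2HSV)
def blobs(mask,amin,amax=1e9):
    n,l,s,c=cv2.connectedComponentsWithStats(mask.astype(np.uint8));o=[]
    for i in range(1,n):
        if amin<=s[i,4]<=amax:
            ys,xs=np.nonzero(l==i);o.append((c[i],s[i,4],np.c_[xs,ys]))
    return o
def rectw(m,px,z):
    # min-area rect of pixels cast on plane z (mm): centre,size,angle of the long side
    w=np.array([ray(m,q,z)[:2]*1000 for q in px],np.float32)
    (c,s,a)=cv2.minAreaRect(w)
    if s[0]<s[1]: s=s[::-1];a+=90
    return np.round(c,1),np.round(s,1),round((a+90)%180-90,1)
def delta(s,xyz_mm,yaw_y=None):
    """shift in tool axes (mm) and turn (deg) to TCP target pointing down; yaw_y: world angle(deg, mod 180) of tool y"""
    q=np.array(s["eef_rot"]);Rt=R.from_quat(q[[1,2,3,0]])
    d=Rt.inv().apply(np.array(xyz_mm)-np.array(s["tool_pos"])*1000)
    if yaw_y is None: return np.round(d,1)
    y=Rt.as_matrix()[:,1];ya=np.degrees(np.arctan2(y[1],y[0]))
    e=(yaw_y-ya+90)%180-90
    c,sn=np.cos(np.radians(ya+e)),np.sin(np.radians(ya+e))
    Y=np.array([c,sn,0]);Z=np.array([0,0,-1.]);X=np.cross(Y,Z)
    Rn=R.from_matrix(np.c_[X,Y,Z]);return np.round(d,1),np.round((Rt.inv()*Rn).as_rotvec(degrees=True),1)
E
python3 - <<'E'
from h import *
p=cv2.imread("pics/top0.png");d=np.load("top0.npy");m=arm.camera_model("top");H=hsv(p)
h,s,v=H[...,0],H[...,1],H[...,2]
for n,uv in(("P319",(319,274)),("P367",(367,279)),("P412",(412,257)),("P413",(413,216))):
    x,y=uv;sl=np.zeros(h.shape,bool);sl[y-16:y+17,x-18:x+19]=1
    b=blobs(sl&((s>90)|(v<70)),60)
    for c,a,px in b: print(n,c.round(1),a,rectw(m,px,.014))
b=blobs((h>105)&(h<130)&(s>120)&(v>60),40)
for c,a,px in b: print("blue",c.round(1),a,rectw(m,px,.048))
for n,uv,z in(("pinF",(218,213),.069),("pinN",(219,281),.069),("holeF",(344,167),.008),("holeN",(340,229),.008),("yel",(275,229),.068),("blu",(276,253),.068),("grn",(277,276),.068),("can",(350,120),.12),("cup",(281,122),.085),("tape",(213,142),.024)):
    print(n,(ray(m,uv,z)*1000).round(0))
w=blobs((s<45)&(v>120)&(np.abs(np.add.outer(np.arange(420),np.zeros(560))-199)<50)&(np.abs(np.add.outer(np.zeros(420),np.arange(560))-343)<40),200)
for k in((60,125),(245,125)): print(k,d[k[1],k[0]-6:k[0]+7:3])
cv2.imwrite("pics/z.png",cv2.resize(p[140:320,100:440],None,fx=2.3,fy=2.3,interpolation=cv2.INTER_CUBIC))
# depth points of hood: column profile along row 250
K=np.array(m["intrinsics"]);Rm=cv2.Rodrigues(np.array(m["rvec"]))[0]
for x in(105,112,120,128,134,138,142,150,170):
    D=d[270,x];P=Rm.T@(np.linalg.inv(K)@np.array([x,270,1.])*D-np.array(m["tvec"]).ravel());print(x,(P*1000).round(0))
E
```

```text
P319 [311.8 273. ] 97 (array([427.3, -98.1]), array([33.9, 18.4]), -1.2)
P319 [324.3 274.2] 153 (array([ 422.2, -130.8]), array([35.4, 32.1]), -7.0)
P367 [359.6 276.2] 100 (array([ 416.1, -223.8]), array([34.9, 19.3]), -17.9)
P367 [371.9 280.6] 151 (array([ 404.7, -254.8]), array([36.8, 31.2]), -20.6)
P412 [405. 257.] 105 (array([ 464.6, -345.2]), array([31.5, 21.1]), -0.7)
P412 [418.  256.5] 146 (array([ 465.4, -378.4]), array([34.1, 29.4]), -0.8)
P413 [420.7 215.9] 113 (array([ 572.7, -392.6]), array([37.7, 21.3]), -2.8)
P413 [406.7 217.1] 105 (array([ 571.8, -355. ]), array([34.8, 21.3]), -0.8)
blue [213.2 142.2] 181 (array([774. , 159.4]), array([82.5, 81.7]), 89.2)
blue [343.5 196. ] 71 (array([ 624.3, -184. ]), array([45., 10.]), 83.4)
blue [275.7 251.8] 78 (array([482.1,  -4.9]), array([23.2, 23.1]), 89.3)
pinF [581. 141.  69.]
pinN [409. 138.  69.]
holeF [ 710. -192.    8.]
holeN [ 541. -177.    8.]
yel [539.  -5.  68.]
blu [478.  -7.  68.]
grn [420.  -8.  68.]
can [ 807. -198.  120.]
cup [815. -23.  85.]
tape [780. 162.  24.]
(60, 125) [1.35453   1.3573132 1.355525  1.3552412 1.355081 ]
(245, 125) [1.3757303 1.3763264 1.3820086 1.3760982 1.3768876]
105 [441. 450.   1.]
112 [439. 338. 271.]
120 [439. 317. 283.]
128 [439. 303. 274.]
134 [438. 288. 279.]
138 [438. 281. 275.]
142 [439. 317. 120.]
150 [439. 310.  75.]
170 [438. 262.  65.]
```

View pics/z.png

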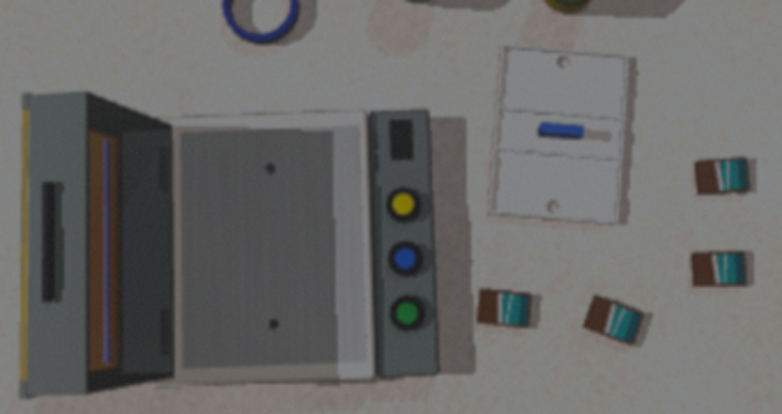

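```bash
python3 - <<'E'
from h import *
print(delta(arm.observe(),[194,620,345],-5.5))
E
python3 -m pendant '[[[0,0,-40],[0,0,7],0],[[0,0,-80],[0,0,14],0],[[0,0,-120],[0,0,21],0],[[0,0,-150],[0,0,28],0],[[0,0,-150],[0,0,35],0]]'
python3 -c "
from h import *
s=arm.observe();print(np.round(s['joint_pos'],2),delta(s,[624,-184,345],-5.5))"
```

```text
(array([   0.3,   -0. , -140.3]), array([-0.1,  0.1, 78.1]))
time: 0.52
tool_pos: [0.1955, 0.6232, 0.3627]
eef_rot: [-0.001, 0.444, 0.896, 0.006]
contact_force: [1.2, 0.3, 0.3]
grip_width: 0.0944
gripper_force: 0.0
[-1.43  0.52  0.22  1.28 -0.11  1.34 -0.57] (array([-901.9, -147.7,    9.7]), array([ 0.4, -0.6, 42.8]))
```

```bash

python3 -m pendant '[[[0,0,0],[0,0,7],0],[[0,0,0],[0,0,14],0],[[0,0,0],[0,0,21],0],[[0,0,0],[0,0,28],0],[[0,0,0],[0,0,35],0]]' >/dev/null
python3 -m pendant '[[[0,0,0],[0,0,7],0],[[0,0,0],[0,0,8],0]]' >/dev/null
python3 -c "
from h import *
s=arm.observe();print(np.round(s['joint_pos'],2),delta(s,[624,-184,345],-5.5))"
```

```text
[-1.53  0.54  0.4   1.3  -0.21  1.34 -1.23] (array([-758.1,  506.4,   10.9]), array([ 0. ,  0.1, -0.1]))
```

```bash

python3 -m pendant '[[[-34,23,0],[0,0,0],0],[[-68,46,0],[0,0,0],0],[[-102,68,0],[0,0,0],0],[[-136,91,0],[0,0,0],0],[[-170,114,0],[0,0,0],0]]'|grep tool_pos
python3 -c "
from h import *
s=arm.observe();print(np.round(s['joint_pos'],2),delta(s,[624,-184,345],-5.5))"
python3 -m pendant '[[[-34,23,0],[0,0,0],0],[[-68,46,0],[0,0,0],0],[[-102,68,0],[0,0,0],0],[[-136,91,0],[0,0,0],0],[[-170,114,0],[0,0,0],0]]'|grep tool_pos
python3 -c "
from h import *
s=arm.observe();print(np.round(s['joint_pos'],2),delta(s,[624,-184,245],-5.5))"
```

```text
tool_pos: [0.2923, 0.4383, 0.3552]
[-1.35  0.33  0.45  1.64 -0.15  1.21 -0.97] (array([-589.7,  386.7,   10.4]), array([-0. ,  0. ,  0.3]))
tool_pos: [0.3897, 0.2584, 0.3555]
[-1.07  0.23  0.53  1.78 -0.13  1.16 -0.58] (array([-419.3,  273.5,  110.4]), array([-0. , -0. ,  0.3]))
```

```bash

python3 -m pendant '[[[-34,23,0],[0,0,0],0],[[-68,46,0],[0,0,0],0],[[-102,68,0],[0,0,0],0],[[-136,91,0],[0,0,0],0],[[-170,114,0],[0,0,0],0]]'|grep tool_pos
python3 -m pendant '[[[-34,23,20],[0,0,0],0],[[-68,46,40],[0,0,0],0],[[-102,68,60],[0,0,0],0],[[-136,91,80],[0,0,0],0],[[-170,112,100],[0,0,0],0]]'|grep tool_pos
python3 -m pendant '[[[-34,22,5],[0,0,0],0],[[-60,40,10],[0,0,0],0],[[-60,40,10],[0,0,0],0]]'|grep tool_pos
cat > look.py <<'E'
from h import *
import sys
s=arm.observe();m=arm.camera_model("wrist");p,d=arm.snapshot("wrist")
n=sys.argv[1];cv2.imwrite(f"pics/{n}.png",p);np.save(f"{n}.npy",d);np.save(f"{n}_m.npy",m,allow_pickle=True)
print(np.round(s['joint_pos'],2),np.round(s['tool_pos'],4))
E
python3 look.py w1
```

```text
tool_pos: [0.4872, 0.0786, 0.3555]
tool_pos: [0.5754, -0.0861, 0.2625]
tool_pos: [0.6093, -0.1562, 0.252]
[-0.13  0.61  0.58  1.53 -0.35  1.1   0.42] [ 0.6093 -0.1562  0.252 ]
```

View pics/w1.png

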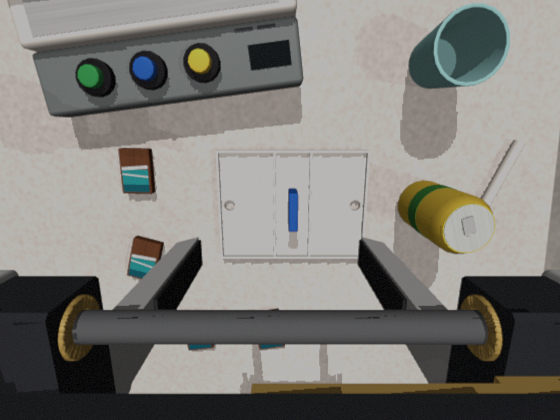

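The wrist view shows the tray square to the fingers, with its grip at (293,209) and holes at (230,205) and (355,205).

```bash
python3 - <<'E'
from h import *
p=cv2.imread("pics/w1.png");m=np.load("w1_m.npy",allow_pickle=True).item();H=hsv(p);h,s,v=[H[...,i] for i in range(3)]
for c,a,px in blobs((h>105)&(h<130)&(s>120),150):
    if 260<c[0]<330: print("grip",c,a,rectw(m,px,.048)); e=px
g=cv2.cvtColor(p,cv2.COLOR_BGR2GRAY)
hs=[]
for u in(230,355):
    sub=g[195:217,u-10:u+11];mm=sub<np.median(sub)-25;ys,xs=np.nonzero(mm);c=(xs.mean()+u-10,ys.mean()+195);hs.append(ray(m,c,.008)*1000);print(c,mm.sum(),hs[-1].round(1))
d=hs[1]-hs[0];print("mid",(hs[0]+hs[1])/2,"ang",np.degrees(np.arctan2(d[1],d[0])),np.linalg.norm(d))
st=arm.observe();print(delta(st,[*((hs[0]+hs[1])/2)[:2],100],np.degrees(np.arctan2(d[1],d[0]))))
E
```

```text
grip [292.89673913 209.70108696] 368 (array([ 623.2, -182.2]), array([52.7, 10.1]), 84.7)
(np.float64(225.14285714285714), np.float64(204.41558441558442)) 77 [ 532.1 -175.5    8. ]
(np.float64(358.5274725274725), np.float64(204.54945054945054)) 91 [ 713.7 -193.9    8. ]
mid [ 622.91499411 -184.7016368     8.        ] ang -5.807269794414392 182.57059397385922
(array([-30.3,  17.6, 152.3]), array([-0.1,  0.1,  0.2]))
```

```bash

python3 -m pendant '[[[-15,9,38],[0,0,0],0],[[-30,17.5,76],[0,0,0.2],0],[[-30,17.5,114],[0,0,0.2],0],[[-30,17.5,150],[0,0,0.2],0],[[-30,17.5,150],[0,0,0.2],0]]' 30|grep tool_pos
python3 look.py w2
python3 - <<'E'
from h import *
st=arm.observe();print(delta(st,[623,-183.5,17],-5.6))
p=cv2.imread("pics/w2.png");m=np.load("w2_m.npy",allow_pickle=True).item();H=hsv(p);h,s,v=[H[...,i] for i in range(3)]
for c,a,px in blobs((h>105)&(h<130)&(s>120),300): print("grip",c,a,rectw(m,px,.048))
E
```

```text
tool_pos: [0.6185, -0.1757, 0.0967]
[-0.04  0.8   0.48  1.63 -0.46  0.84  0.54] [ 0.6185 -0.1757  0.0967]
(array([-6.7,  3.5, 83.5]), array([-0.5, -0.2,  0.2]))
grip [25.54545455  4.49147727] 352 (array([468.2, -10.8]), array([26. ,  6.9]), -5.8)
grip [287.64598169 235.52899288] 983 (array([ 623.4, -181.6]), array([55.5, 10.5]), 84.6)
```

```bash

python3 -m pendant '[[[0,0,30],[0,0,0],0],[[0,0,50],[0,0,0],0],[[0,0,50],[0,0,0],0],[[0,0,50],[0,0,0],0]]'|grep tool_pos
python3 - <<'E'
from h import *
st=arm.observe();print(delta(st,[623.2,-183,17],-5.6))
E
```

```text
tool_pos: [0.6246, -0.1792, 0.0557]
(array([-4. , -1.1, 38.7]), array([ 0.1, -0. ,  0.1]))
```

```bash

python3 -m pendant '[[[-4,-1,20],[0,0,0],0],[[-4,-1,37],[0,0,0],0],[[-4,-1,38],[0,0,0],0],[[-4,-1,38],[0,0,0],0]]'|grep tool_pos
python3 -m pendant '[[[0,0,0],[0,0,0],255],[[0,0,0],[0,0,0],255],[[0,0,0],[0,0,0],255],[[0,0,0],[0,0,0],255],[[0,0,0],[0,0,0],255]]' 40
python3 -m pendant '[[[0,0,0],[0,0,0],255],[[0,0,0],[0,0,0],255],[[0,0,0],[0,0,0],255],[[0,0,0],[0,0,0],255],[[0,0,0],[0,0,0],255]]' 40
```

```text
tool_pos: [0.6232, -0.1836, 0.0176]
time: 4.62
tool_pos: [0.6225, -0.1836, 0.0163]
eef_rot: [0.0, 0.741, 0.672, 0.0]
contact_force: [-0.2, 0.6, -0.0]
grip_width: 0.0639
gripper_force: 0.0
time: 5.03
tool_pos: [0.6221, -0.1836, 0.0156]
eef_rot: [-0.0, 0.741, 0.672, -0.0]
contact_force: [0.4, -0.8, 0.2]
grip_width: 0.0308
gripper_force: 0.0
```

```bash

python3 -m pendant '[[[0,0,0],[0,0,0],255],[[0,0,0],[0,0,0],255],[[0,0,0],[0,0,0],255],[[0,0,0],[0,0,0],255],[[0,0,0],[0,0,0],255]]' 40
python3 -m pendant '[[[0,0,-10],[0,0,0],255],[[0,0,-30],[0,0,0],255],[[0,0,-60],[0,0,0],255],[[0,0,-95],[0,0,0],255],[[0,0,-130],[0,0,0],255]]' 40
python3 -m pendant '[[[0,0,-30],[0,0,0],255],[[0,0,-30],[0,0,0],255]]' 40
python3 look.py w3
python3 - <<'E'
from h import *
st=arm.observe();print(delta(st,[495,139.5,150],1))
E
```

```text
time: 5.45
tool_pos: [0.6224, -0.1837, 0.0157]
eef_rot: [0.0, 0.741, 0.672, 0.0]
contact_force: [1.0, 0.3, -1.7]
grip_width: 0.0115
gripper_force: 40.0
time: 5.87
tool_pos: [0.6209, -0.1832, 0.1466]
eef_rot: [-0.001, 0.741, 0.672, -0.001]
contact_force: [0.7, -0.4, -3.7]
grip_width: 0.0119
gripper_force: 40.0
time: 6.03
tool_pos: [0.6254, -0.1856, 0.1827]
eef_rot: [0.005, 0.741, 0.672, 0.003]
contact_force: [1.6, -0.3, -2.2]
grip_width: 0.0117
gripper_force: 40.0
[-0.06  0.71  0.54  1.56 -0.41  0.98  0.5 ] [ 0.6254 -0.1856  0.1827]
(array([ 310. , -160.2,   28. ]), array([ 0.4,  0.1, -6.6]))
```

View pics/w3.png

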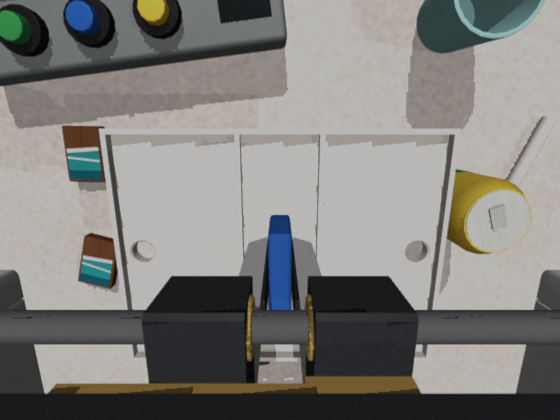

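Tray held level, its holes at (144,250) and (417,250).

```bash

python3 -m pendant '[[[25,-24,0],[0,0,-2],255],[[50,-48,0],[0,0,-4],255],[[76,-73,0],[0,0,-6.6],255],[[101,-97,0],[0,0,-6.6],255],[[127,-122,0],[0,0,-6.6],255]]' 40|grep tool_pos
python3 -m pendant '[[[10,-22,0],[0,0,0],255],[[10,-22,0],[0,0,0],255],[[10,-22,0],[0,0,0],255],[[10,-22,0],[0,0,0],255],[[10,-22,0],[0,0,0],255]]' 40
python3 look.py w4
```

```text
tool_pos: [0.5102, -0.0439, 0.174]
time: 6.92
tool_pos: [0.4916, -0.0365, 0.1753]
eef_rot: [0.0, 0.701, 0.713, -0.0]
contact_force: [-0.4, 0.3, -3.1]
grip_width: 0.0117
gripper_force: 40.0
[-0.36  0.5   0.54  1.99 -0.37  0.75  0.42] [ 0.4916 -0.0365  0.1753]
```

View pics/w4.png

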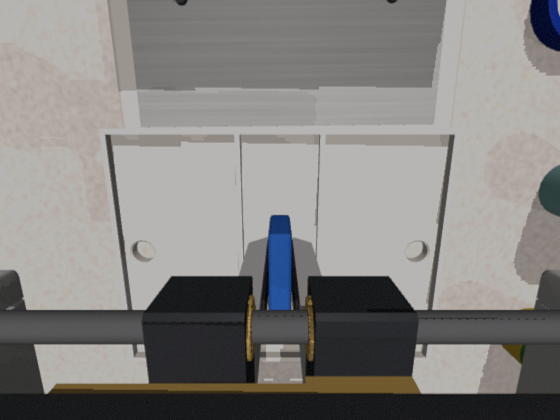

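Pins are just at the top edge (181,0) and (392,0), so I'll move 35 mm closer.

```bash

python3 -m pendant '[[[30,0,0],[0,0,0],255],[[30,0,0],[0,0,0],255],[[30,0,0],[0,0,0],255],[[30,0,0],[0,0,0],255],[[30,0,0],[0,0,0],255]]' 40 | grep tool_pos
python3 look.py w5
python3 - <<'E'
from h import *
p=cv2.imread("pics/w5.png");m=np.load("w5_m.npy",allow_pickle=True).item();g=cv2.cvtColor(p,cv2.COLOR_BGR2GRAY)
s=arm.observe();tp=np.array(s["tool_pos"])*1000
cv2.imwrite("pics/w5c.png",cv2.resize(p[0:290,90:480],None,fx=2,fy=2,interpolation=cv2.INTER_CUBIC))
b=[(c,a) for c,a,px in blobs((g<50)&(np.arange(420)[:,None]<110),15,400)];print(b)
hz=(tp[2]-7.7)/1000
hs=[ray(m,u,hz)*1000 for u in((144,250),(416.5,250))];d=hs[1]-hs[0]
print("holes",hs,np.linalg.norm(d),"mid-tcp",(hs[0]+hs[1])/2-tp,np.degrees(np.arctan2(d[1],d[0])),tp)
E
```

```text
tool_pos: [0.4907, -0.0069, 0.1757]
[-0.42  0.5   0.54  2.   -0.37  0.75  0.36] [ 0.4907 -0.0069  0.1757]
[(array([387.79365079,  37.46031746]), np.int32(63)), (array([185.56896552,  39.51724138]), np.int32(58))]
holes [array([405.60623066,  -9.31220117, 167.98651521]), array([576.47457934,  -6.78048438, 167.98651521])] 170.8871035805823 mid-tcp [ 0.34552111 -1.19578668 -7.7       ] 0.8488761945252004 [490.69488389  -6.8505561  175.68651521]
```

View pics/w5c.png

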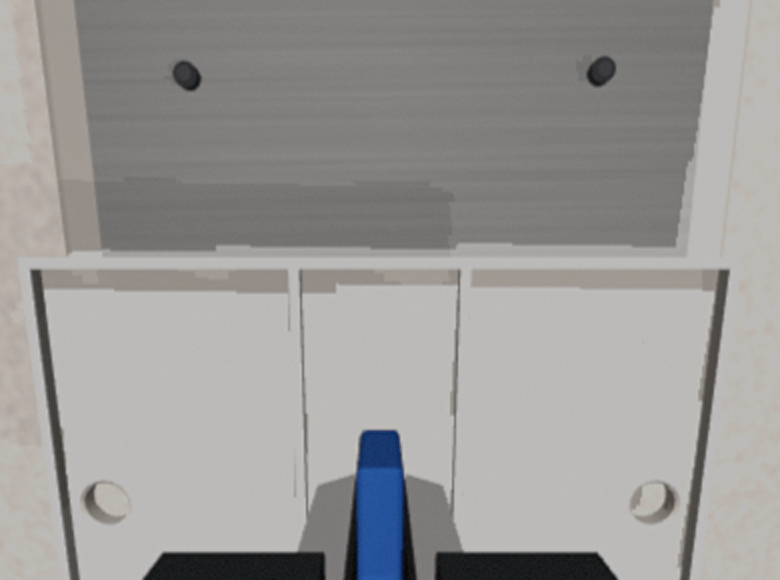

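```bash

cat > pins.py <<'E'
from h import *
m=np.load("w5_m.npy",allow_pickle=True).item()
P=[ray(m,u,.0645)*1000 for u in((185.6,39.5),(387.8,37.5))];d=P[1]-P[0];a=np.degrees(np.arctan2(d[1],d[0]))
c=(P[0]+P[1])/2;print(P,np.linalg.norm(d),"mid",c,a)
s=arm.observe()
print(delta(s,[c[0]-.3,c[1]+1.4,145],a+0.1))
E
python3 pins.py
```

```text
[array([410.30876999, 137.12493667,  64.5       ]), array([578.29585826, 141.1814299 ,  64.5       ])] 168.0360585162169 mid [494.30231412 139.15318329  64.5       ] 1.3832895414284843
(array([147.4,   5.6,  30.6]), array([ 0. ,  0. , -0.6]))
```

```bash

python3 - <<'E'
from h import *
m=np.load("w5_m.npy",allow_pickle=True).item();d=np.load("w5.npy");g=cv2.cvtColor(cv2.imread("pics/w5.png"),cv2.COLOR_BGR2GRAY)
K=np.array(m["intrinsics"]);Rm=cv2.Rodrigues(np.array(m["rvec"]))[0];t=np.array(m["tvec"]).ravel()
print("cam",-Rm.T@t,"axis",Rm[2])
def W(u,v):return (Rm.T@(np.linalg.inv(K)@np.array([u,v,1.])*d[v,u]-t)*1000).round(1)
for u in(185,387): print(g[32:48,u-9:u+11:1]);print([W(u+k,38) .tolist() for k in(-14,-2,0,2,14)])
print(W(200,200),W(280,131))
for z in(.055,.06,.0645,.069):
    P=[ray(m,u,z)*1000 for u in((185.6,39.5),(387.8,37.5))];print(z,np.linalg.norm(P[1]-P[0]),(P[0]+P[1])/2)
E
```

```text
cam [0.48945864 0.06383159 0.35510641] axis [ 0.00417736 -0.24256584 -0.97012595]
[[114  96  64  53  51  54  55  51  46  58  94 116 128 126 127 127 127 126
  127 128]
 [110  72  53  55  60  61  62  58  51  44  57  89 114 124 128 127 127 127
  127 127]
 [ 95  60  53  62  59  62  61  60  54  48  41  51  86 121 126 125 125 126
  126 125]
 [ 81  53  59  61  60  61  59  65  62  49  45  42  48 105 122 127 125 125
  124 125]
 [ 78  52  57  59  63  63  60  64  63  53  46  47  39  75 120 128 126 125
  126 125]
 [ 85  55  55  59  61  60  62  62  59  50  47  45  34  45 106 127 127 126
  127 126]
 [ 93  60  51  57  59  62  62  62  61  50  44  45  32  34  79 121 127 126
  127 126]
 [103  70  53  50  58  59  62  58  50  48  47  44  31  28  77 118 124 122
  123 123]
 [110  90  60  48  50  53  53  51  47  49  46  39  26  35  83 118 123 123
  124 121]
 [115 106  82  56  48  49  45  48  49  46  46  31  26  42 104 124 125 125
  125 125]
 [120 119 111  84  62  47  45  46  43  44  38  30  26  61 119 127 127 127
  125 126]
 [127 125 126 115  98  62  46  40  34  33  23  27  58  96 124 128 127 128
  127 128
[... 1527 characters left out ...]
 126 126 125 126 126
  126 125]
 [125 125 124 124 125 125 125 124 124 125 125 124 124 125 125 124 122 123
  124 123]
 [126 125 123 124 123 123 124 124 125 123 123 124 123 123 123 123 124 121
  121 122]
 [123 124 124 124 123 124 123 123 122 123 124 123 123 122 121 122 122 123
  122 123]]
[[567.4, 142.0, 59.3], [575.5, 140.3, 66.2], [576.3, 139.6, 69.0], [578.2, 139.9, 68.0], [590.0, 141.5, 62.5]]
[442.1  23.2 167.9] [489.7  64.3 174.2]
0.055 173.5292015162242 [494.46065503 141.61546591  55.        ]
0.06 170.63807362148358 [494.37731771 140.31952768  60.        ]
0.0645 168.0360585162169 [494.30231412 139.15318329  64.5       ]
0.069 165.43404341095038 [494.22731054 137.98683889  69.        ]
```

```bash

python3 - <<'E'
from h import *
m=np.load("w5_m.npy",allow_pickle=True).item();g=cv2.cvtColor(cv2.imread("pics/w5.png"),cv2.COLOR_BGR2GRAY)
L=[]
for u0 in(172,378):
    s=g[22:48,u0:u0+22];mk=(s>=52)&(s<=68);mk=cv2.morphologyEx(mk.astype(np.uint8),cv2.MORPH_OPEN,np.ones((3,3),np.uint8))
    b=max(blobs(mk,5),key=lambda b:b[1]);c=b[0]+[u0,22];L.append(ray(m,c,.069)*1000);print(c,b[1],L[-1])
d=L[1]-L[0];print(np.linalg.norm(d),(L[0]+L[1])/2,np.degrees(np.arctan2(d[1],d[0])))
E
```

```text
[180.70833333  35.79166667] 48 [407.69774464 138.68123423  69.        ]
[392.16326531  33.53061224] 49 [580.19180214 142.96858842  69.        ]
172.54733054739842 [493.94477339 140.82491133  69.        ] 1.4237982332092611
```

```bash

python3 -m pendant '[[[35,1,0],[0,0,-0.6],255],[[70,2,0],[0,0,-0.6],255],[[105,4,10],[0,0,-0.6],255],[[140,5,20],[0,0,-0.6],255],[[149,6,30],[0,0,-0.6],255]]' 40 | grep tool_pos
python3 -m pendant '[[[0,0,20],[0,0,0],255],[[0,0,45],[0,0,0],255],[[0,0,45],[0,0,0],255],[[0,0,45],[0,0,0],255],[[0,0,45],[0,0,0],255]]' 40
python3 - <<'E'
from h import *
print(delta(arm.observe(),[493.7,142.2,76],1.45))
E
```

```text
tool_pos: [0.4938, 0.1499, 0.145]
time: 8.27
tool_pos: [0.4948, 0.1426, 0.1015]
eef_rot: [0.0, 0.698, 0.716, 0.0]
contact_force: [-0.2, -0.7, -2.4]
grip_width: 0.0118
gripper_force: 4.0
(array([-0.3, -1.1, 25.5]), array([0.1, 0. , 0.1]))
```

```bash

python3 -m pendant '[[[0,-1,0],[0,0,0],255],[[0,-1,0],[0,0,0],255],[[0,-1,0],[0,0,0],255]]' 50
python3 look.py w6
python3 - <<'E'
from h import *
print(delta(arm.observe(),[493.7,142.2,76],1.45))
E
```

```text
time: 8.52
tool_pos: [0.4935, 0.1434, 0.1017]
eef_rot: [0.0, 0.697, 0.717, 0.001]
contact_force: [0.5, 0.1, -2.8]
grip_width: 0.0118
gripper_force: 50.0
[-0.64  0.63  0.46  2.   -0.48  0.61  0.17] [0.4935 0.1434 0.1017]
(array([-1.3,  0.2, 25.5]), array([ 0.1, -0. ,  0.1]))
```

View pics/w6.png

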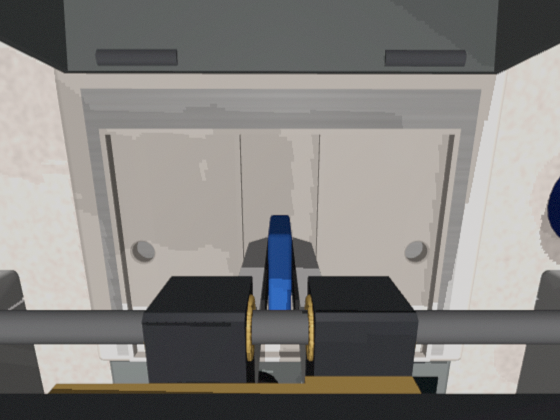

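The tray hasn't shifted in the grip (holes still at (144,250) and (416,250)), and it sits centred over the deck. Next I lower it.

```bash

python3 -m pendant '[[[-1.2,0,8],[0,0,0],255],[[-1.2,0,14],[0,0,0],255],[[-1.2,0,19],[0,0,0],255],[[-1.2,0,23],[0,0,0],255],[[-1.2,0,26],[0,0,0],255]]' 50
python3 -m pendant '[[[0,0,0],[0,0,0],255],[[0,0,0],[0,0,0],255],[[0,0,0],[0,0,0],255]]' 50
python3 look.py w7
python3 - <<'E'
from h import *
print(delta(arm.observe(),[493.7,142.2,76],1.45))
E
```

```text
time: 8.98
tool_pos: [0.4925, 0.1421, 0.0756]
eef_rot: [-0.001, 0.697, 0.717, -0.0]
contact_force: [-10.7, -0.7, 50.4]
grip_width: 0.0117
gripper_force: 50.0
time: 9.23
tool_pos: [0.4926, 0.1421, 0.0757]
eef_rot: [-0.001, 0.697, 0.717, 0.0]
contact_force: [-3.5, -0.2, 12.0]
grip_width: 0.0116
gripper_force: 50.0
[-0.61  0.67  0.42  2.02 -0.51  0.55  0.2 ] [0.4926 0.1421 0.0757]
(array([ 0.1,  1.1, -0.3]), array([-0. , -0.1,  0.1]))
```

```bash

python3 -m pendant '[[[0,0,0],[0,0,0],120],[[0,0,0],[0,0,0],120],[[0,0,0],[0,0,0],120],[[0,0,0],[0,0,0],120],[[0,0,0],[0,0,0],120]]' | grep -E "tool_pos|width"
python3 -m pendant '[[[0,0,-30],[0,0,0],120],[[0,0,-65],[0,0,0],120],[[0,0,-100],[0,0,0],120],[[0,0,-140],[0,0,0],120],[[0,0,-140],[0,0,0],120]]' | grep -E "tool_pos|width"
python3 look.py w8
python3 - <<'E'
from h import *
p=cv2.imread("pics/w8.png");m=np.load("w8_m.npy",allow_pickle=True).item();d=np.load("w8.npy")
K=np.array(m["intrinsics"]);Rm=cv2.Rodrigues(np.array(m["rvec"]))[0];t=np.array(m["tvec"]).ravel()
def W(u,v):return (Rm.T@(np.linalg.inv(K)@np.array([u,v,1.])*d[v,u]-t)*1000)
H=hsv(p);h,s,v=[H[...,i] for i in range(3)]
for c,a,px in blobs((h>105)&(h<130)&(s>120),150): print("grip",c,a,rectw(m,px,.108))
for P in[(430,90),(560,90),(430,200),(560,200),(460,140),(530,140),(410,140),(575,140)]:
    u=proj(m,[P[0]/1000,P[1]/1000,.068]).round().astype(int)
    if 0<u[0]<560 and 0<u[1]<420: print(P,u,W(*u).round(1),p[u[1],u[0]])
# plaques
q=blobs((h>82)&(h<98)&(s>110)&(v>50),40);print([(c.round(),a) for c,a,_ in q])
E
```

```text
tool_pos: [0.4931, 0.1421, 0.0745]
grip_width: 0.0417
tool_pos: [0.4975, 0.1425, 0.2209]
grip_width: 0.0493
[-0.74  0.47  0.6   1.89 -0.34  0.87  0.05] [0.4975 0.1425 0.2209]
grip [508.99019964 180.18656987] 2755 (array([711.1, 175.1]), array([77.2, 67.8]), -21.6)
grip [273.01525424 208.57966102] 590 (array([492.3, 143. ]), array([52.6,  9.7]), -88.6)
(430, 90) [216 246] [462.  151.4 235.8] [138 139 141]
(560, 90) [333 248] [525.6 153.2 239.9] [136 137 140]
(430, 200) [214 144] [430.5 200.   68.5] [167 173 180]
(560, 200) [340 147] [559.9 200.3  67.8] [166 172 178]
(460, 140) [243 202] [460.  140.   68.5] [160 167 173]
(530, 140) [308 203] [529.7 140.5  67.9] [165 171 177]
(410, 140) [196 201] [410.2 140.1  69.3] [68 66 65]
(575, 140) [350 204] [575.9 139.7  64.3] [116 118 119]
[(array([222., 371.]), np.int32(58)), (array([218., 379.]), np.int32(181))]
```

```bash

python3 -m pendant '[[[-40,0,-15],[0,0,0],90],[[-80,0,-30],[0,0,0],90],[[-120,0,-45],[0,0,0],90],[[-160,0,-60],[0,0,0],90],[[-200,0,-80],[0,0,0],90]]' | grep -E "tool_pos|width"
python3 -m pendant '[[[-40,0,0],[0,0,0],90],[[-80,0,0],[0,0,0],90],[[-120,0,0],[0,0,0],90],[[-160,0,0],[0,0,0],90],[[-200,0,0],[0,0,0],90]]' | grep -E "tool_pos|width"
python3 -m pendant '[[[-40,-20,0],[0,0,0],90],[[-40,-20,0],[0,0,0],90],[[-40,-20,0],[0,0,0],90]]' | grep -E "tool_pos|width"
python3 look.py w9
```

```text
tool_pos: [0.4969, -0.0528, 0.2904]
grip_width: 0.0608
tool_pos: [0.5032, -0.2525, 0.2899]
grip_width: 0.0608
tool_pos: [0.4824, -0.2948, 0.2901]
grip_width: 0.0607
[ 0.08  0.49  0.65  1.65 -0.32  1.11  0.84] [ 0.4824 -0.2948  0.2901]
```

View pics/w9.png

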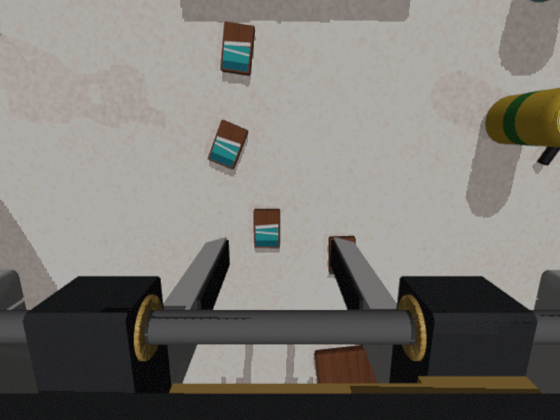

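All four plaques are in view at (238,48), (229,145), (266,228) and (342,250), the last partly behind a finger. I'll add a helper that measures them.

```bash

cat > pl.py <<'E'
from h import *
import sys
# plaques in a saved wrist picture: python3 pl.py name z_top(m)
def plaques(n,z=.014,cam="wrist"):
    p=cv2.imread(f"pics/{n}.png");m=np.load(f"{n}_m.npy",allow_pickle=True).item() if cam=="wrist" else arm.camera_model(cam)
    H=hsv(p);h,s,v=[H[...,i] for i in range(3)]
    br=((h<14)|(h>170))&(s>95)&(v>25)&(v<150);te=(h>80)&(h<100)&(s>90)&(v>40)
    mk=cv2.morphologyEx((br|te).astype(np.uint8),cv2.MORPH_CLOSE,np.ones((7,7),np.uint8))
    o=[]
    for c,a,px in blobs(mk,120 if cam=="wrist" else 60):
        T=te[px[:,1],px[:,0]].mean()
        if T>.15 and T<.85: o.append((c.round(),a,*rectw(m,px,z)))
    return o
if __name__=="__main__":
    for o in plaques(sys.argv[1],float(sys.argv[2])): print(*o)
E
python3 pl.py w9 .014; python3 -c "
from h import *
s=arm.observe()
print(delta(s,[424,-118,150],2),s['tool_pos'])"
```

```text
[237.  48.] 1454 [ 422.3 -118.8] [59.4 38.8] 83.4
[228. 144.] 1138 [ 407.2 -242.9] [58.1 38.4] 68.3
[267. 227.] 939 [ 463.3 -364.7] [59.6 37.6] -88.9
(array([175.3, -55.3, 140.4]), array([-0.1, -0.1, -0.6])) [ 0.48394664 -0.29210892  0.29003841]
```

```bash
python3 -c "
from h import *
s=arm.observe()
print(delta(s,[463.3,-364.7,40],1.1))"
```

```text
(array([-72.4, -21.9, 250. ]), array([-0.1, -0.1,  0.3]))
```

```bash

python3 -m pendant '[[[-14,-4,38],[0,0,0],90],[[-28,-9,76],[0,0,0],90],[[-42,-13,114],[0,0,0],90],[[-57,-17,152],[0,0,0.3],90],[[-70,-22,185],[0,0,0.3],90]]' | grep -E "tool_pos|width"
python3 -m pendant '[[[0,0,25],[0,0,0],90],[[0,0,40],[0,0,0],90],[[0,0,40],[0,0,0],90],[[0,0,40],[0,0,0],90],[[0,0,40],[0,0,0],90]]' | grep -E "tool_pos|width"
python3 -c "
from h import *
s=arm.observe()
print(delta(s,[463.3,-364.7,6.5],1.1))"; python3 look.py w10;python3 pl.py w10 .014
```

```text
tool_pos: [0.4657, -0.3596, 0.1033]
grip_width: 0.0607
tool_pos: [0.4662, -0.3615, 0.0672]
grip_width: 0.0608
(array([-3.2, -3.1, 60.7]), array([0.1, 0. , 0.3]))
[ 0.33  0.77  0.47  1.82 -0.53  0.68  1.13] [ 0.4662 -0.3615  0.0672]
[197.  56.] 5364 [ 407.9 -243. ] [60.2 40.7] 68.4
[275. 230.] 3527 [ 463.1 -364.8] [59.5 38.6] -88.7
```

```bash

python3 -m pendant '[[[-3,-3,25],[0,0,0],90],[[-3,-3,45],[0,0,0],90],[[-3,-3,58],[0,0,0],90],[[-3,-3,61],[0,0,0],90],[[-3,-3,61],[0,0,0],90]]' | grep -E "tool_pos|width|contact"
python3 -m pendant '[[[0,0,0],[0,0,0],255],[[0,0,0],[0,0,0],255],[[0,0,0],[0,0,0],255],[[0,0,0],[0,0,0],255],[[0,0,0],[0,0,0],255]]' 30
python3 -c "
from h import *
s=arm.observe()
print(delta(s,[463.3,-364.7,6.5],1.1))"
```

```text
tool_pos: [0.4622, -0.365, 0.0055]
contact_force: [0.2, 0.5, 1.1]
grip_width: 0.0608
time: 13.02
tool_pos: [0.4627, -0.3658, 0.0064]
eef_rot: [0.001, 0.699, 0.715, 0.0]
contact_force: [-0.6, 1.2, 4.6]
grip_width: 0.0395
gripper_force: 30.0
(array([ 1. ,  0.6, -0.1]), array([0.1, 0. , 0.2]))
```

```bash

python3 -m pendant '[[[0,0,-15],[0,0,0],255],[[0,0,-45],[0,0,0],255],[[0,0,-80],[0,0,0],255],[[20,3,-115],[0,0,0],255],[[50,9,-145],[0,0,0],255]]' 30 | grep -E "tool_pos|width|gripper"
python3 -m pendant '[[[40,6,0],[0,0,0],255],[[80,12,0],[0,0,0],255],[[120,18,0],[0,0,0],255],[[160,24,0],[0,0,0],255],[[200,30,0],[0,0,0],255]]' 30 | grep -E "tool_pos|width|gripper"
python3 -m pendant '[[[40,6,0],[0,0,0],255],[[80,12,0],[0,0,0],255],[[120,18,0],[0,0,0],255],[[160,24,0],[0,0,0],255],[[200,30,0],[0,0,0],255]]' 30 | grep -E "tool_pos|width|gripper"
python3 -c "
from h import *
s=arm.observe()
print(delta(s,[546.6,179,120],1.4))"
```

```text
tool_pos: [0.4687, -0.3193, 0.1521]
grip_width: 0.0398
gripper_force: 30.0
tool_pos: [0.495, -0.1134, 0.1499]
grip_width: 0.0401
gripper_force: 30.0
tool_pos: [0.5204, 0.0873, 0.1498]
grip_width: 0.0394
gripper_force: 30.0
(array([91. , 28.3, 29.9]), array([-0. , -0. , -0.1]))
```

```bash

python3 -m pendant '[[[35,10,0],[0,0,0],255],[[70,20,0],[0,0,0],255],[[90,28,15],[0,0,0],255],[[90,28,30],[0,0,0],255],[[90,28,30],[0,0,0],255]]' 30 | grep -E "tool_pos|width|gripper"
python3 -m pendant '[[[0,0,0],[0,0,0],255],[[0,0,0],[0,0,0],255]]' 30 | grep -E "tool_pos|width|gripper"
python3 look.py w11
python3 -c "
from h import *
s=arm.observe()
print(delta(s,[546.6,179,75.5],1.4))"
```

```text
tool_pos: [0.5445, 0.1776, 0.1171]
grip_width: 0.0392
gripper_force: 30.0
tool_pos: [0.5469, 0.1744, 0.1204]
grip_width: 0.0397
gripper_force: 30.0
[-0.73  0.71  0.6   1.83 -0.55  0.78  0.18] [0.5469 0.1744 0.1204]
(array([ 4.6, -0.5, 45.1]), array([ 0.1,  0. , -0.2]))
```

View pics/w11.png

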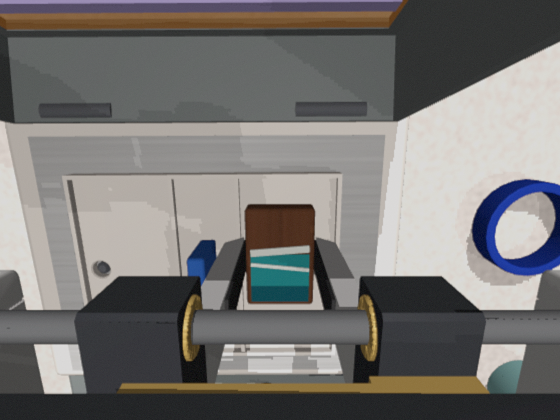

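The plaque is held level at (280,255), and the tray still sits on its pins, with the left one visible at (102,268). Lowering it into the far slot.

```bash

python3 -m pendant '[[[4.6,0,18],[0,0,0],255],[[4.6,0,32],[0,0,0],255],[[4.6,0,40],[0,0,0],255],[[4.6,0,44.5],[0,0,0],255],[[4.6,0,44.5],[0,0,0],255]]' 30 | grep -E "tool_pos|width|gripper|contact"
python3 -m pendant '[[[0,0,0],[0,0,0],118],[[0,0,0],[0,0,0],118],[[0,0,0],[0,0,0],118]]' | grep -E "tool_pos|width|gripper|contact"
python3 -m pendant '[[[0,0,-20],[0,0,0],118],[[0,0,-60],[0,0,0],118],[[0,0,-100],[0,0,0],100],[[-20,0,-140],[0,0,0],90],[[-60,0,-140],[0,0,0],90]]' | grep -E "tool_pos|width|gripper"
python3 look.py w12; python3 pl.py w12 .082
```

```text
tool_pos: [0.5466, 0.1796, 0.0751]
contact_force: [0.7, -1.2, -0.5]
grip_width: 0.0392
gripper_force: 30.0
tool_pos: [0.5472, 0.1804, 0.076]
contact_force: [-0.8, 0.6, -0.4]
grip_width: 0.0501
gripper_force: 0.0
tool_pos: [0.5523, 0.1261, 0.2214]
grip_width: 0.0605
gripper_force: 0.0
[-0.71  0.57  0.69  1.76 -0.44  0.96  0.19] [0.5523 0.1261 0.2214]
[274. 150.] 2245 [546.7 179.1] [57.5 38.2] -88.8
```

```bash

python3 -m pendant '[[[-40,0,0],[0,0,0],90],[[-80,0,0],[0,0,0],90],[[-120,0,0],[0,0,0],90],[[-160,0,0],[0,0,0],90],[[-200,0,0],[0,0,0],90]]' | grep -E "tool_pos"
python3 -m pendant '[[[-40,2,0],[0,0,0],90],[[-80,4,0],[0,0,0],90],[[-120,6,0],[0,0,0],90],[[-160,7,0],[0,0,0],90],[[-200,8,0],[0,0,0],90]]' | grep -E "tool_pos"
python3 -m pendant '[[[-38,0,14],[0,0,0],90],[[-75,0,30],[0,0,0],90],[[-90,0,60],[0,0,0],90],[[-90,0,90],[0,0,0],90],[[-90,0,90],[0,0,0],90]]' | grep -E "tool_pos"
python3 look.py w13; python3 pl.py w13 .014
```

```text
tool_pos: [0.552, -0.0814, 0.2155]
tool_pos: [0.5645, -0.2813, 0.2154]
tool_pos: [0.5628, -0.3681, 0.1193]
[ 0.23  0.83  0.57  1.53 -0.51  0.95  0.98] [ 0.5628 -0.3681  0.1193]
[100.  62.] 3928 [ 409.4 -244.1] [58.5 43.7] 68.3
[298. 249.] 2414 [ 579.8 -405.4] [60.8 38.4] -86.3
```

```bash
python3 -c "
from h import *
s=arm.observe()
print(delta(s,[579.8,-405.4,50],3.7))"
python3 -m pendant '[[[-18,8,20],[0,0,-1],90],[[-36,16,40],[0,0,-2.4],90],[[-37,16,65],[0,0,-2.4],90],[[-37,16,65],[0,0,-2.4],90],[[-37,16,65],[0,0,-2.4],90]]' | grep -E "tool_pos"
python3 look.py w14; python3 pl.py w14 .014
python3 -c "
from h import *
s=arm.observe()
print(delta(s,[579.8,-405.4,6.5],3.7))"
```

```text
(array([-38.1,  14.7,  72. ]), array([-0.3, -0.3, -2.5]))
tool_pos: [0.5842, -0.4046, 0.061]
[ 0.3   0.94  0.52  1.45 -0.54  0.9   1.05] [ 0.5842 -0.4046  0.061 ]
[26. 10.] 992 [ 413.3 -271.8] [32.4 15.9] 3.7
[274. 230.] 3708 [ 580.  -405.8] [60.1 38.6] -86.4
(array([ 0.2, -5.2, 55.7]), array([0.1, 0. , 0.1]))
```

```bash

python3 -m pendant '[[[0,-4,20],[0,0,0],90],[[0,-4,40],[0,0,0],90],[[0,-4,53],[0,0,0],90],[[0,-4,54.5],[0,0,0],90],[[0,-4,54.5],[0,0,0],90]]' | grep -E "tool_pos|width|contact"
python3 -m pendant '[[[0,0,0],[0,0,0],255],[[0,0,0],[0,0,0],255],[[0,0,0],[0,0,0],255],[[0,0,0],[0,0,0],255],[[0,0,0],[0,0,0],255]]' 30
python3 -m pendant '[[[0,0,-15],[0,0,0],255],[[0,0,-45],[0,0,0],255],[[10,0,-80],[0,0,0],255],[[35,0,-110],[0,0,0],255],[[65,0,-140],[0,0,0],255]]' 30 | grep -E "tool_pos|width|gripper"
python3 -c "
from h import *
s=arm.observe()
print(delta(s,[548.4,105.8,145],1.4))"
```

```text
tool_pos: [0.5804, -0.4057, 0.0064]
contact_force: [-0.7, 0.3, 0.2]
grip_width: 0.0607
time: 18.63
tool_pos: [0.5804, -0.4066, 0.0067]
eef_rot: [0.001, 0.684, 0.73, 0.0]
contact_force: [-0.6, 0.0, 4.5]
grip_width: 0.0395
gripper_force: 30.0
tool_pos: [0.5747, -0.3439, 0.1477]
grip_width: 0.0396
gripper_force: 30.0
(array([450.4,   1.1,   1.6]), array([0. , 0.1, 2.1]))
```

```bash

python3 -m pendant '[[[40,0,0],[0,0,0],255],[[80,0,0],[0,0,0],255],[[120,0,0],[0,0,0],255],[[160,0,0],[0,0,0],255],[[200,0,0],[0,0,0],255]]' 30 | grep -E "tool_pos|width|gripper"
python3 -m pendant '[[[40,0,0],[0,0,0],255],[[80,0,0],[0,0,1],255],[[120,0,0],[0,0,2],255],[[160,0,0],[0,0,2],255],[[200,0,0],[0,0,2],255]]' 30 | grep -E "tool_pos|width|gripper"
python3 -m pendant '[[[40,0,0],[0,0,0],255],[[42,0,15],[0,0,0],255],[[42,0,25],[0,0,0],255],[[42,0,25],[0,0,0],255],[[42,0,25],[0,0,0],255]]' 30 | grep -E "tool_pos|width|gripper"
python3 -c "
from h import *
s=arm.observe()
print(delta(s,[548.4,104.9,75.5],1.4))"
```

```text
tool_pos: [0.5624, -0.1404, 0.1462]
grip_width: 0.0396
gripper_force: 30.0
tool_pos: [0.5496, 0.0593, 0.1461]
grip_width: 0.0394
gripper_force: 30.0
tool_pos: [0.5485, 0.0973, 0.1204]
grip_width: 0.0392
gripper_force: 30.0
(array([ 7.6,  0.2, 44.8]), array([-0. ,  0.1,  0.1]))
```

```bash

python3 -m pendant '[[[7.6,0,18],[0,0,0],255],[[7.6,0,32],[0,0,0],255],[[7.6,0,40],[0,0,0],255],[[7.6,0,44.5],[0,0,0],255],[[7.6,0,44.5],[0,0,0],255]]' 30 | grep -E "tool_pos|width|gripper|contact"
python3 -m pendant '[[[0,0,0],[0,0,0],118],[[0,0,0],[0,0,0],118],[[0,0,0],[0,0,0],118]]' | grep -E "tool_pos|width|gripper|contact"
python3 -m pendant '[[[0,0,-20],[0,0,0],118],[[0,0,-60],[0,0,0],118],[[0,0,-100],[0,0,0],100],[[-20,0,-140],[0,0,0],90],[[-60,0,-140],[0,0,0],90]]' | grep -E "tool_pos|width|gripper"
python3 look.py w15; python3 pl.py w15 .082
python3 -c "
from h import *
s=arm.observe()
print(delta(s,[407.5,-243.5,130],-21.7))"
```

```text
tool_pos: [0.5484, 0.1053, 0.0755]
contact_force: [0.0, -0.1, -0.7]
grip_width: 0.0394
gripper_force: 30.0
tool_pos: [0.5491, 0.1067, 0.0764]
contact_force: [0.4, 0.7, -0.1]
grip_width: 0.0501
gripper_force: 0.0
tool_pos: [0.5547, 0.0521, 0.2218]
grip_width: 0.0605
gripper_force: 0.0
[-0.6   0.56  0.72  1.79 -0.45  0.96  0.35] [0.5547 0.0521 0.2218]
[275.  70.] 2700 [547.1 178.8] [58.9 37.7] -88.9
[274. 150.] 2264 [548.7 104.9] [57.7 38.2] -88.6
(array([-276.5, -153.4,   91.1]), array([ 0.7,  0.2, 23.1]))
```

```bash

python3 -m pendant '[[[-35,-19,0],[0,0,0],90],[[-70,-38,0],[0,0,0],90],[[-105,-58,10],[0,0,0],90],[[-140,-77,25],[0,0,0],90],[[-175,-96,40],[0,0,0],90]]' | grep -E "tool_pos"
python3 -m pendant '[[[-33,-19,18],[0,0,6],90],[[-66,-38,35],[0,0,12],90],[[-100,-57,50],[0,0,18],90],[[-101,-57,60],[0,0,23],90],[[-101,-57,60],[0,0,23],90]]' | grep -E "tool_pos"
python3 look.py w16; python3 pl.py w16 .014
python3 -c "
from h import *
s=arm.observe()
print(delta(s,[407.5,-243.5,6.5],-21.7))"
```

```text
tool_pos: [0.4594, -0.1308, 0.1765]
tool_pos: [0.4036, -0.234, 0.1152]
[ 0.01  0.61  0.68  2.12 -0.66  0.63  0.77] [ 0.4036 -0.234   0.1152]
[248.  77.] 3528 [ 421.6 -118.5] [59.2 38.6] 83.4
[287. 217.] 2648 [ 406.9 -241.6] [58.9 38.4] 68.0
(array([ -9.5,   6.6, 109.3]), array([-0.1,  0. ,  0.3]))
```

```bash

python3 -m pendant '[[[-8.5,5.6,35],[0,0,0.3],90],[[-8.5,5.6,60],[0,0,0.3],90],[[-8.5,5.6,60],[0,0,0.3],90],[[-8.5,5.6,60],[0,0,0.3],90]]' | grep -E "tool_pos|width|contact"
python3 look.py w17; python3 pl.py w17 .014
python3 -c "
from h import *
s=arm.observe()
print(delta(s,[407,-242.2,6.5],-21.8))"
```

```text
tool_pos: [0.4087, -0.2403, 0.0564]
contact_force: [-0.4, -0.3, 0.0]
grip_width: 0.0607
[ 0.11  0.71  0.55  2.13 -0.78  0.51  0.88] [ 0.4087 -0.2403  0.0564]
[230.  55.] 5605 [ 421.6 -118.2] [61.1 38.9] 83.0
[279. 233.] 3836 [ 406.8 -241.9] [60.  38.7] 68.5
(array([-2. , -1.7, 50.7]), array([ 0. , -0. ,  0.4]))
```

```bash

python3 -m pendant '[[[-2,-1,20],[0,0,0],90],[[-2,-1,38],[0,0,0],90],[[-2,-1,48],[0,0,0],90],[[-2,-1,50],[0,0,0],90],[[-2,-1,50],[0,0,0],90]]' | grep -E "tool_pos|width|contact"
python3 -m pendant '[[[0,0,0],[0,0,0],255],[[0,0,0],[0,0,0],255],[[0,0,0],[0,0,0],255],[[0,0,0],[0,0,0],255],[[0,0,0],[0,0,0],255]]' 30
python3 -m pendant '[[[0,0,-15],[0,0,0],255],[[0,0,-45],[0,0,0],255],[[0,0,-80],[0,0,-6],255],[[0,0,-110],[0,0,-12],255],[[0,0,-140],[0,0,-18],255]]' 30 | grep -E "tool_pos|width|gripper"
python3 -m pendant '[[[0,0,0],[0,0,-5],255],[[0,0,0],[0,0,-5],255]]' 30 | grep -E "tool_pos|width|gripper"
python3 -c "
from h import *
s=arm.observe()
print(delta(s,[438.6,177.2,140],1.4))"
```

```text
tool_pos: [0.4076, -0.2432, 0.0073]
contact_force: [0.7, -0.7, 0.7]
grip_width: 0.0609
time: 23.53
tool_pos: [0.4072, -0.2435, 0.007]
eef_rot: [0.0, 0.827, 0.562, 0.0]
contact_force: [-0.2, 0.2, 6.2]
grip_width: 0.0394
gripper_force: 30.0
tool_pos: [0.406, -0.2433, 0.1477]
grip_width: 0.0395
gripper_force: 30.0
tool_pos: [0.4077, -0.2437, 0.148]
grip_width: 0.0394
gripper_force: 30.0
(array([420. ,  42.2,   7.7]), array([0.2, 0.1, 0.1]))
```

```bash

python3 -m pendant '[[[40,5,0],[0,0,0],255],[[80,12,0],[0,0,0],255],[[120,18,0],[0,0,0],255],[[160,24,0],[0,0,0],255],[[200,30,0],[0,0,0],255]]' 30 | grep -E "tool_pos|width|gripper"
python3 -m pendant '[[[40,2,0],[0,0,0],255],[[80,4,0],[0,0,0],255],[[120,6,0],[0,0,0],255],[[160,8,0],[0,0,0],255],[[200,12,0],[0,0,0],255]]' 30 | grep -E "tool_pos|width|gripper"
python3 -m pendant '[[[18,0,10],[0,0,0],255],[[18,0,20],[0,0,0],255],[[18,0,25],[0,0,0],255],[[18,0,25],[0,0,0],255],[[18,0,25],[0,0,0],255]]' 30 | grep -E "tool_pos|width|gripper"
python3 -c "
from h import *
s=arm.observe()
print(delta(s,[438.6,175.6,75.7],1.4))"
```

```text
tool_pos: [0.4307, -0.0408, 0.1455]
grip_width: 0.0394
gripper_force: 30.0
tool_pos: [0.4372, 0.1593, 0.1454]
grip_width: 0.0396
gripper_force: 30.0
tool_pos: [0.4382, 0.173, 0.1209]
grip_width: 0.0396
gripper_force: 30.0
(array([ 2.6,  0.6, 45.2]), array([-0.1,  0.1, -0.3]))
```

```bash

python3 -m pendant '[[[2.6,0,18],[0,0,0],255],[[2.6,0.5,32],[0,0,0],255],[[2.6,0.5,40],[0,0,0],255],[[2.6,0.5,44.5],[0,0,0],255],[[2.6,0.5,44.5],[0,0,0],255]]' 30 | grep -E "tool_pos|width|gripper|contact"
python3 -m pendant '[[[0,0,0],[0,0,0],118],[[0,0,0],[0,0,0],118],[[0,0,0],[0,0,0],118]]' | grep -E "tool_pos|width|gripper|contact"
python3 -m pendant '[[[0,0,-20],[0,0,0],118],[[0,0,-60],[0,0,0],118],[[0,0,-100],[0,0,0],100],[[-20,0,-140],[0,0,0],90],[[-60,0,-140],[0,0,0],90]]' | grep -E "tool_pos|width|gripper"
python3 look.py w18; python3 pl.py w18 .082
python3 -c "
from h import *
s=arm.observe()
print(delta(s,[421.6,-118.4,120],-6.8))"
```

```text
tool_pos: [0.4388, 0.1769, 0.0765]
contact_force: [-1.2, -0.7, -0.1]
grip_width: 0.0395
gripper_force: 30.0
tool_pos: [0.4394, 0.1782, 0.0774]
contact_force: [-1.1, 0.7, 0.6]
grip_width: 0.0503
gripper_force: 0.0
tool_pos: [0.4444, 0.123, 0.2219]
grip_width: 0.0605
gripper_force: 0.0
[-0.91  0.44  0.83  2.03 -0.43  0.85  0.19] [0.4444 0.123  0.2219]
[275. 149.] 2282 [439.3 177.6] [57.6 37.5] -89.1
[381. 150.] 2412 [544.9 179.3] [57.9 40.6] -88.5
[375. 221.] 2033 [546.8 106. ] [59.7 40.6] -88.8
[256. 359.] 784 [424.4 -64.3] [42.6 31. ] 83.3
(array([-228.5,  -27.1,  101.2]), array([0.5, 0. , 8. ]))
```

```bash

python3 -m pendant '[[[-40,-5,0],[0,0,0],90],[[-80,-9,0],[0,0,0],90],[[-120,-14,10],[0,0,0],90],[[-160,-19,25],[0,0,4],90],[[-195,-23,40],[0,0,8],90]]' | grep -E "tool_pos"
python3 -m pendant '[[[-33,-5,30],[0,0,0],90],[[-33,-5,60],[0,0,0],90],[[-33,-5,90],[0,0,0],90],[[-33,-5,115],[0,0,0],90],[[-33,-5,115],[0,0,0],90]]' | grep -E "tool_pos"
python3 look.py w19; python3 pl.py w19 .014
python3 -c "
from h import *
s=arm.observe()
print(delta(s,[421.6,-118.4,6.5],-6.8))"
```

```text
tool_pos: [0.4219, -0.0792, 0.177]
tool_pos: [0.4107, -0.1091, 0.0589]
[-0.14  0.65  0.49  2.25 -0.79  0.41  0.89] [ 0.4107 -0.1091  0.0589]
[296. 237.] 3709 [ 421.5 -116.5] [59.5 38.5] 83.3
(array([-7.7, 11.1, 54.1]), array([-0.2, -0. ,  0.1]))
```

```bash

python3 -m pendant '[[[-6,11,10],[0,0,0],90],[[-6,11,20],[0,0,0],90],[[-6,11,20],[0,0,0],90],[[-6,11,20],[0,0,0],90]]' | grep -E "tool_pos|width|contact"
python3 look.py w20; python3 pl.py w20 .014
python3 -c "
from h import *
s=arm.observe()
print(delta(s,[421.5,-117,6.5],-6.7))"
```

```text
tool_pos: [0.424, -0.1167, 0.0429]
contact_force: [-0.9, 0.3, 0.4]
grip_width: 0.061
[-0.1   0.69  0.45  2.23 -0.82  0.39  0.92] [ 0.424  -0.1167  0.0429]
[276. 236.] 4240 [ 421.6 -116.5] [59.6 38.4] 83.3
(array([-0.6, -2.5, 36.5]), array([0.1, 0. , 0.1]))
```

```bash

python3 -m pendant '[[[0,-2,15],[0,0,0],90],[[0,-2,28],[0,0,0],90],[[0,-2,35],[0,0,0],90],[[0,-2,36],[0,0,0],90],[[0,-2,36],[0,0,0],90]]' | grep -E "tool_pos|width|contact"
python3 -m pendant '[[[0,0,0],[0,0,0],255],[[0,0,0],[0,0,0],255],[[0,0,0],[0,0,0],255],[[0,0,0],[0,0,0],255],[[0,0,0],[0,0,0],255]]' 30
python3 -m pendant '[[[0,0,-15],[0,0,0],255],[[0,0,-45],[0,0,0],255],[[0,0,-80],[0,0,-3],255],[[0,0,-110],[0,0,-6],255],[[0,0,-140],[0,0,-8],255]]' 30 | grep -E "tool_pos|width|gripper"
python3 -m pendant '[[[0,0,0],[0,0,0],255],[[0,0,0],[0,0,0],255]]' 30 | grep -E "tool_pos|width|gripper"
python3 -c "
from h import *
s=arm.observe()
print(delta(s,[440.4,102.7,140],1.4))"
```

```text
tool_pos: [0.4217, -0.1165, 0.0062]
contact_force: [0.0, -1.6, -0.3]
grip_width: 0.0606
time: 28.6
tool_pos: [0.4219, -0.1166, 0.0062]
eef_rot: [0.0, 0.747, 0.665, 0.0]
contact_force: [-1.2, -0.1, 4.3]
grip_width: 0.0397
gripper_force: 30.0
tool_pos: [0.4209, -0.1166, 0.1472]
grip_width: 0.0395
gripper_force: 30.0
tool_pos: [0.4226, -0.1163, 0.1468]
grip_width: 0.0395
gripper_force: 30.0
(array([218.5,  23.2,   6.8]), array([ 0.2, -0. ,  0. ]))
```

```bash

python3 -m pendant '[[[40,4,0],[0,0,0],255],[[80,8,0],[0,0,0],255],[[120,13,0],[0,0,0],255],[[160,18,0],[0,0,0],255],[[200,22,0],[0,0,0],255]]' 30 | grep -E "tool_pos|width|gripper"
python3 -m pendant '[[[18,1,10],[0,0,0],255],[[18,1,20],[0,0,0],255],[[18,1,25],[0,0,0],255],[[18,1,25],[0,0,0],255],[[18,1,25],[0,0,0],255]]' 30 | grep -E "tool_pos|width|gripper"
python3 -c "
from h import *
s=arm.observe()
print(delta(s,[440.4,102.9,75],1.4))"
```

```text
tool_pos: [0.4375, 0.0857, 0.1443]
grip_width: 0.0394
gripper_force: 30.0
tool_pos: [0.4387, 0.0996, 0.1202]
grip_width: 0.0396
gripper_force: 30.0
(array([ 3.3,  1.8, 45.2]), array([-0.1,  0.1, -0.2]))
```

```bash

python3 -m pendant '[[[3,1.5,18],[0,0,0],255],[[3,1.5,32],[0,0,0],255],[[3,1.5,40],[0,0,0],255],[[3,1.5,45],[0,0,0],255],[[3,1.5,45],[0,0,0],255]]' 30 | grep -E "tool_pos|width|gripper|contact"
python3 -m pendant '[[[0,0,0],[0,0,0],118],[[0,0,0],[0,0,0],118],[[0,0,0],[0,0,0],118]]' | grep -E "tool_pos|width|gripper|contact"
python3 -m pendant '[[[0,0,-20],[0,0,0],118],[[0,0,-60],[0,0,0],118],[[0,0,-100],[0,0,0],160],[[-20,0,-140],[0,0,0],255],[[-40,40,-170],[0,0,0],255]]' | grep -E "tool_pos|width|gripper"
python3 -m pendant '[[[0,0,0],[0,0,0],255],[[0,0,0],[0,0,0],255]]' | grep -E "tool_pos|width|gripper"
python3 look.py w21; python3 pl.py w21 .082
```

```text
tool_pos: [0.4405, 0.1038, 0.0754]
contact_force: [-0.3, 0.2, -0.6]
grip_width: 0.0393
gripper_force: 30.0
tool_pos: [0.4413, 0.1049, 0.0764]
contact_force: [0.2, 0.5, -1.2]
grip_width: 0.0502
gripper_force: 0.0
tool_pos: [0.4675, 0.0712, 0.2405]
grip_width: 0.0339
gripper_force: 0.0
tool_pos: [0.4735, 0.0706, 0.2393]
grip_width: 0.0202
gripper_force: 0.0
[-0.82  0.46  0.89  1.96 -0.45  0.93  0.31] [0.4735 0.0706 0.2393]
[247.  93.] 2308 [439.2 177.5] [57.7 38.3] -88.8
[353.  94.] 2411 [545.7 178.9] [57.8 39.7] -88.7
[249. 168.] 1982 [440.9 103.2] [57.  38.5] -88.8
[350. 168.] 2040 [547.6 105.5] [57.1 39.7] -88.7
```

View pics/w21.png

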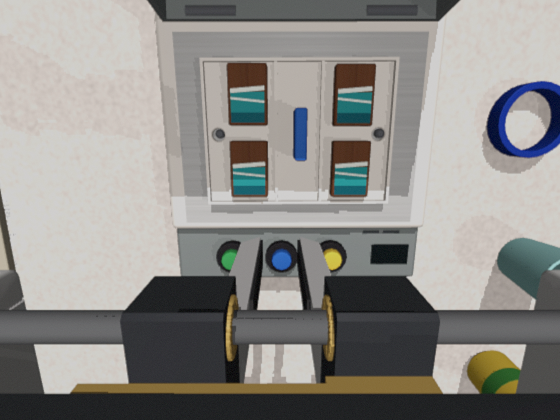

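All four plaques are in the tray at their slots: (247,93), (353,94), (249,168) and (350,168). Both pins show in the holes. Now I go over the open hood to get behind it.

```bash

python3 -m pendant '[[[0,4,-35],[0,0,0],255],[[0,8,-70],[0,0,0],255],[[0,12,-95],[0,0,0],255],[[30,16,-100],[0,0,0],255],[[70,20,-100],[0,0,0],255]]' | grep -E "tool_pos|width|contact"
python3 -m pendant '[[[40,2,0],[0,0,0],255],[[80,4,0],[0,0,0],255],[[120,6,0],[0,0,0],255],[[160,7,0],[0,0,0],255],[[200,8,0],[0,0,0],255]]' | grep -E "tool_pos|width|contact"
python3 -m pendant '[[[40,1,0],[0,0,0],255],[[45,1,0],[0,0,0],255],[[45,1,0],[0,0,0],255]]' | grep -E "tool_pos|width|contact"
python3 look.py w22
python3 -c "
from h import *
s=arm.observe()
print(delta(s,[490,388,245],1.4))"
```

```text
tool_pos: [0.4901, 0.1396, 0.339]
contact_force: [0.6, -0.1, -0.5]
grip_width: 0.0006
tool_pos: [0.4906, 0.3441, 0.3356]
contact_force: [1.6, -0.6, -0.1]
grip_width: 0.0006
tool_pos: [0.49, 0.3903, 0.3344]
contact_force: [0.4, -0.2, 0.4]
grip_width: 0.0005
[-1.2   0.62  0.89  1.41 -0.48  1.34 -0.26] [0.49   0.3903 0.3344]
(array([ 1.1, -0.9, 90.3]), array([-0.2,  0.2,  0.1]))
```

```bash

python3 -m pendant '[[[0,0,30],[0,0,0],255],[[0,0,60],[0,0,0],255],[[0,0,90],[0,0,0],255],[[0,0,90],[0,0,0],255]]' | grep -E "tool_pos|contact"
python3 -m pendant '[[[-10,0,0],[0,0,0],255],[[-20,0,0],[0,0,0],255],[[-30,0,0],[0,0,0],255],[[-35,0,0],[0,0,0],255],[[-40,0,0],[0,0,0],255]]' | grep -E "tool_pos|contact"
```

```text
tool_pos: [0.489, 0.3831, 0.242]
contact_force: [-0.8, -0.0, -1.1]
tool_pos: [0.4951, 0.3517, 0.251]
contact_force: [-1.8, 13.1, 11.6]
```

```bash

python3 -m pendant '[[[-12,0,-3],[0,0,0],255],[[-24,0,-6],[0,0,0],255],[[-36,0,-9],[0,0,0],255],[[-48,0,-12],[0,0,0],255],[[-60,0,-14],[0,0,0],255]]' | grep -E "tool_pos|contact"
python3 -c "
from h import *
s=arm.observe();print(delta(s,[490,250.5,270],1.4))"
```

```text
tool_pos: [0.4971, 0.2915, 0.2656]
contact_force: [-1.5, 8.8, 9.3]
(array([-40.8,  -8.1,  -5. ]), array([ 0.4, -0.7,  0.1]))
```

```bash

python3 -m pendant '[[[-15,0,-2],[0,0,0],255],[[-30,0,-3],[0,0,0],255],[[-45,0,-4],[0,0,0],255],[[-60,0,-2],[0,0,0],255],[[-75,0,1],[0,0,0],255]]' | grep -E "tool_pos|contact"
python3 -c "
from h import *
s=arm.observe();print(delta(s,[490,179,254],1.4))"
```

```text
tool_pos: [0.4988, 0.2134, 0.2634]
contact_force: [0.7, 5.5, 4.7]
(array([-34.2,  -9.7,   9.1]), array([ 0.3, -0.4,  0. ]))
```

```bash

python3 -m pendant '[[[-14,-1,3],[0,0,0],255],[[-27,-2,7],[0,0,0],255],[[-40,-3,12],[0,0,0],255],[[-53,-4,18],[0,0,0],255],[[-66,-5,26],[0,0,0],255]]' | grep -E "tool_pos|contact"
python3 -c "
from h import *
s=arm.observe();print(delta(s,[490,117.6,215.4],1.4))"
```

```text
tool_pos: [0.4969, 0.146, 0.2371]
contact_force: [3.7, 3.2, 2.7]
(array([-28.3,  -7.8,  21.5]), array([ 0.5, -0.2, -0. ]))
```

```bash

python3 -m pendant '[[[-10,-1,6],[0,0,0],255],[[-18,-2,13],[0,0,0],255],[[-26,-3,20],[0,0,0],255],[[-34,-3,28],[0,0,0],255],[[-41,-3,35],[0,0,0],255]]' | grep -E "tool_pos|contact"
python3 -m pendant '[[[-2,0,3],[0,0,0],255],[[-4,0,5],[0,0,0],255],[[-6,0,7],[0,0,0],255],[[-8,0,10],[0,0,0],255],[[-10,0,12],[0,0,0],255]]' | grep -E "tool_pos|contact"
python3 -c "
from h import *
s=arm.observe();print(delta(s,[490,72.9,157.7],1.4))"
```

```text
tool_pos: [0.4918, 0.1033, 0.1993]
contact_force: [1.6, 0.6, 3.4]
tool_pos: [0.4911, 0.0947, 0.187]
contact_force: [-0.5, 0.4, 2.1]
(array([-21.7,  -1.6,  29.3]), array([-0.1, -0. ,  0. ]))
```

```bash

python3 -m pendant '[[[-4,0,5],[0,0,0],255],[[-8,0,11],[0,0,0],255],[[-12,0,17],[0,0,0],255],[[-16,0,23],[0,0,0],255],[[-20,0,29],[0,0,0],255]]' | grep -E "tool_pos|contact"
python3 -m pendant '[[[-3,0,5],[0,0,0],255],[[-6,0,10],[0,0,0],255],[[-8,0,15],[0,0,0],255],[[-10,0,20],[0,0,0],255],[[-11,0,25],[0,0,0],255]]' | grep -E "tool_pos|contact"
python3 -m pendant '[[[-1,0,3],[0,0,0],255],[[-1,0,6],[0,0,0],255],[[-1,0,8],[0,0,0],255],[[-1,0,10],[0,0,0],255],[[-1,0,10],[0,0,0],255]]' | grep -E "tool_pos|contact"
```

```text
tool_pos: [0.4919, 0.0749, 0.1575]
contact_force: [-0.2, 2.4, 1.7]
tool_pos: [0.4927, 0.0627, 0.133]
contact_force: [-0.4, -1.8, 2.2]
tool_pos: [0.4929, 0.0623, 0.1242]
contact_force: [-1.4, -1.9, 9.8]
```

```bash

python3 -m pendant '[[[0,0,1],[0,0,0],255],[[0,0,2],[0,0,0],255],[[0,0,3],[0,0,0],255],[[0,0,3],[0,0,0],255],[[0,0,3],[0,0,0],255]]' | grep -E "tool_pos|contact"
```

```text
tool_pos: [0.4929, 0.0624, 0.1239]
contact_force: [-10.1, -1.5, 38.7]
```

```bash

python3 -m pendant '[[[0,0,-15],[0,0,0],255],[[0,0,-45],[0,0,0],255],[[0,0,-75],[0,0,0],255],[[-20,-5,-80],[0,0,0],255],[[-60,-15,-80],[0,0,0],255]]' | grep -E "tool_pos|contact"
python3 -m pendant '[[[-30,-10,0],[0,0,0],255],[[-65,-20,0],[0,0,0],255],[[-90,-30,0],[0,0,0],255],[[-90,-30,0],[0,0,0],255],[[-90,-30,0],[0,0,0],255]]' | grep -E "tool_pos|contact"
python3 look.py w23
cat > keys.py <<'E'
from h import *
import sys
n=sys.argv[1];p=cv2.imread(f"pics/{n}.png");m=np.load(f"{n}_m.npy",allow_pickle=True).item();H=hsv(p);h,s,v=[H[...,i] for i in range(3)]
st=arm.observe()
for k,a,b in(("green",45,80),("blue",105,130),("yellow",20,35)):
    for c,A,px in blobs((h>a)&(h<b)&(s>100)&(v>60),200,4000):
        w=rectw(m,px,.068)
        if abs(w[0][1]+6)<30: print(k,c.round(),A,w,delta(st,[*w[0],85],1.4))
E
python3 keys.py w23
```

```text
tool_pos: [0.4818, 0.0069, 0.2018]
contact_force: [0.6, -0.4, -0.6]
tool_pos: [0.451, -0.0891, 0.2006]
contact_force: [0.2, 1.2, -0.3]
[-0.43  0.48  0.82  2.05 -0.48  0.81  0.69] [ 0.451  -0.0891  0.2006]
green [247. 120.] 490 (array([418.3,  -8.1]), array([22.6, 22.1]), 44.7) (array([ 80.3, -31.2, 115.5]), array([ 0. , -0.1, -0. ]))
blue [310. 120.] 512 (array([477.9,  -6.9]), array([23.4, 22.6]), 46.0) (array([ 80. ,  28.4, 115.5]), array([ 0. , -0.1, -0. ]))
yellow [372. 120.] 562 (array([536.7,  -5.6]), array([24.6, 23.8]), 4.6) (array([ 79.9,  87.2, 115.5]), array([ 0. , -0.1, -0. ]))
```

View pics/w23.png

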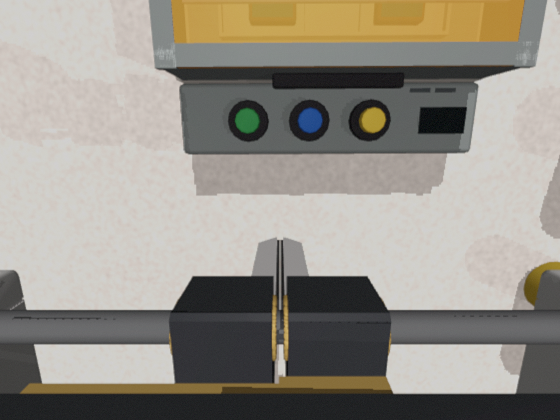

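The hood is shut and the keys are clear at (247,120), (310,120) and (372,120). Green first.

```bash

python3 -m pendant '[[[27,-11,20],[0,0,0],255],[[54,-22,40],[0,0,0],255],[[79,-31,65],[0,0,0],255],[[79,-31,95],[0,0,0],255],[[79,-31,113],[0,0,0],255]]' | grep -E "tool_pos|contact"
python3 -m pendant '[[[0,0,0],[0,0,0],255],[[0,0,0],[0,0,0],255]]' | grep -E "tool_pos|contact"
python3 -c "
from h import *
s=arm.observe();print(delta(s,[418.3,-8.5,61.5],1.4))"
```

```text
tool_pos: [0.4169, -0.0059, 0.0852]
contact_force: [-0.1, -0.4, -0.5]
tool_pos: [0.4181, -0.009, 0.087]
contact_force: [0.6, 0.6, -0.5]
(array([ 0.5,  0.3, 25.5]), array([-0.1, -0. ,  0.1]))
```

```bash

python3 -m pendant '[[[0,0,10],[0,0,0],255],[[0,0,17],[0,0,0],255],[[0,0,21],[0,0,0],255],[[0,0,24],[0,0,0],255],[[0,0,26],[0,0,0],255]]' | grep -E "tool_pos|contact"
python3 -m pendant '[[[0,0,0],[0,0,0],255],[[0,0,0],[0,0,0],255],[[0,0,0],[0,0,0],255]]' | grep -E "tool_pos|contact"
```

```text
tool_pos: [0.4193, -0.0098, 0.0619]
contact_force: [-2.0, 1.5, 21.5]
tool_pos: [0.4193, -0.0098, 0.0622]
contact_force: [-0.0, 1.0, 6.4]
```

```bash

python3 -m pendant '[[[0,0,-12],[0,0,0],255],[[0,0,-25],[0,0,0],255],[[0,20,-25],[0,0,0],255],[[0,45,-25],[0,0,0],255],[[0,59,-25],[0,0,0],255]]' | grep -E "tool_pos|contact"
python3 -m pendant '[[[0,0,0],[0,0,0],255],[[0,0,0],[0,0,0],255]]' | grep -E "tool_pos|contact"
python3 -c "
from h import *
s=arm.observe();print(delta(s,[477.9,-7.5,61.5],1.4))"
```

```text
tool_pos: [0.4801, -0.0087, 0.0872]
contact_force: [0.9, 0.1, -0.2]
tool_pos: [0.477, -0.0088, 0.0864]
contact_force: [0.0, 0.7, -0.5]
(array([ 1.3,  0.9, 24.9]), array([-0.,  0.,  0.]))
```

```bash

python3 -m pendant '[[[0,1,10],[0,0,0],255],[[0,1,17],[0,0,0],255],[[0,1,21],[0,0,0],255],[[0,1,24],[0,0,0],255],[[0,1,26],[0,0,0],255]]' | grep -E "tool_pos|contact"
python3 -m pendant '[[[0,0,0],[0,0,0],255],[[0,0,0],[0,0,0],255],[[0,0,0],[0,0,0],255]]' | grep -E "tool_pos|contact"
python3 -m pendant '[[[0,0,-12],[0,0,0],255],[[0,0,-25],[0,0,0],255],[[0,20,-25],[0,0,0],255],[[0,45,-25],[0,0,0],255],[[0,59,-25],[0,0,0],255]]' | grep -E "tool_pos|contact"
python3 -m pendant '[[[0,0,0],[0,0,0],255],[[0,0,0],[0,0,0],255]]' | grep -E "tool_pos|contact"
python3 -c "
from h import *
s=arm.observe();print(delta(s,[536.7,-6.2,61.5],1.4))"
```

```text
tool_pos: [0.477, -0.0086, 0.0614]
contact_force: [-8.8, 1.8, 44.7]
tool_pos: [0.477, -0.0086, 0.0619]
contact_force: [-6.0, 1.2, 24.8]
tool_pos: [0.5394, -0.0071, 0.0856]
contact_force: [0.6, 0.1, -0.3]
tool_pos: [0.5365, -0.0074, 0.0848]
contact_force: [-0.4, 0.1, 0.4]
(array([ 1.2,  0.2, 23.3]), array([-0.1,  0. , -0. ]))
```

```bash

python3 -m pendant '[[[0,0,10],[0,0,0],255],[[0,0,15],[0,0,0],255],[[0,0,19],[0,0,0],255],[[0,0,22],[0,0,0],255],[[0,0,23.5],[0,0,0],255]]' | grep -E "tool_pos|contact"
python3 -m pendant '[[[0,0,0],[0,0,0],255],[[0,0,0],[0,0,0],255],[[0,0,0],[0,0,0],255]]' | grep -E "tool_pos|contact"
python3 -m pendant '[[[0,0,-20],[0,0,0],255],[[0,0,-50],[0,0,0],255],[[-30,0,-85],[0,0,0],255],[[-65,0,-120],[0,0,0],255],[[-95,0,-130],[0,0,0],255]]' | grep -E "tool_pos|contact"
python3 -m pendant '[[[-20,0,0],[0,0,0],255],[[-20,0,0],[0,0,0],255],[[-20,0,0],[0,0,0],255]]' | grep -E "time|tool_pos|contact"
python3 look.py w24
python3 keys.py w24; python3 - <<'E'
from h import *
p,d=arm.snapshot("scene");cv2.imwrite("pics/sc9.png",p)
m=np.load("w24_m.npy",allow_pickle=True).item();dd=np.load("w24.npy")
K=np.array(m["intrinsics"]);Rm=cv2.Rodrigues(np.array(m["rvec"]))[0];t=np.array(m["tvec"]).ravel()
for P in[(440,45,124),(490,45,124),(550,45,124)]:
    u=proj(m,np.array(P)/1000).round().astype(int)
    if 0<=u[0]<560 and 0<=u[1]<420: print(P,u,(Rm.T@(np.linalg.inv(K)@np.array([*u,1.])*dd[u[1],u[0]]-t)*1000).round(1))
E
```

```text
tool_pos: [0.5354, -0.0072, 0.062]
contact_force: [-6.8, 1.3, 22.3]
tool_pos: [0.5354, -0.0072, 0.0622]
contact_force: [-4.8, 0.5, 9.6]
tool_pos: [0.5408, -0.1005, 0.1938]
contact_force: [0.6, 0.2, 0.3]
time: 42.25
tool_pos: [0.5398, -0.1221, 0.1914]
contact_force: [-0.3, 0.5, -0.7]
[-0.31  0.62  0.76  1.82 -0.53  0.92  0.72] [ 0.5398 -0.1221  0.1914]
green [146.  79.] 549 (array([418.7,  -8.2]), array([22.5, 21.6]), 1.2) (array([ 114.9, -118.2,  106.1]), array([-0. , -0.1, -0. ]))
blue [214.  79.] 593 (array([478.6,  -7.1]), array([23.8, 21.9]), -43.6) (array([114.6, -58.3, 106. ]), array([-0. , -0.1, -0. ]))
yellow [280.  79.] 613 (array([537.7,  -5.7]), array([23.3, 23.2]), -88.8) (array([114.6,   0.8, 106. ]), array([-0. , -0.1, -0. ]))
```

View pics/sc9.png

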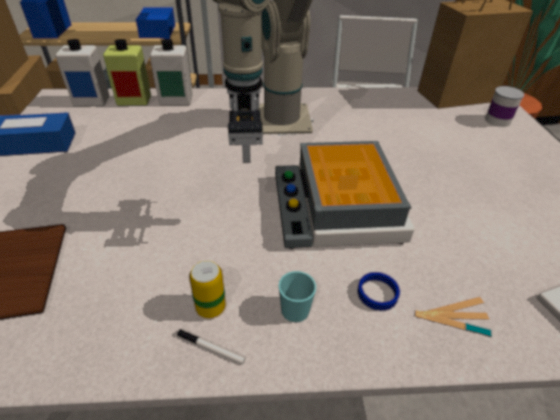

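The hood is flush on the box, the keys are up, and the can (208,290), cup (296,297) and tape roll (379,290) haven't moved. The arm is clear of everything, so I'm handing in.

```bash
python3 -c "
from workcell import arm
print(arm.finish_job())"
```

```text
the job is handed in; nothing more can be done
None
```

The job is handed in at about 42 s of robot time: the tray is seated over both pins with all four plaques flat and resin up, the hood was pushed down slowly until shut, green, blue and yellow were pressed fully in that order, and the can, tape roll and cup were left where they stood; the hand-in call returned no verdict.

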